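Hang the lift-off guard door on the test nest

TASK

Take the guard door out of its slotted rest and, with it standing well open (about square to the nest's front), lower it so that both hinge eyes go fully home over the two upright hinge pins. The hinge post is not always bolted at the same place, so feel for the pins gently and never force the door down. Then let go, swing the door gently shut until its free edge rests against the rubber strip of the stop, and leave the module in the nest, the dropper bottle and the spool undisturbed.

Things in the scene. Friction and masses are not known exactly. Their poses are not given: they have to be found in the camera images.
- leaf: Lift-off guard door, upright aluminium frame with clear window, 93 wide, 140 high, 12 mm thick, 0.22 to 0.42 kg. Origin: on its hinge axis, level with its lower edge. z up; it runs along its own -y from y = -38 to the free edge at -131 mm; faces at x = +-6 mm, +x looks into the nest when shut. It starts upright in the rest.
- leaf_top (a point): Point on the door's top edge in mid thickness (door frame 0, -60, 140 mm): the place to grip, from above, across the thickness. The top rail is solid, 40 mm high and 12 mm thick. Gripped farther from the hinge, the door turns more easily between the fingers when the eyes press on the pins; its centre of mass is at about y = -70 mm.
- leaf_eye_low (a point): Mouth of the lower hinge eye, at its underside (door frame 0, 0, 26 mm): an upright through hole of 10.2 mm diameter in a steel block 18 mm high, 22 mm in x, from y = +11 to -60 mm; between the door's frame and the eye only this bar spans the gap.
- leaf_eye_up (a point): Mouth of the upper hinge eye, the same block 85 mm higher (door frame 0, 0, 111 mm).
- leaf_edge (a point): Middle of the door's free edge, in mid thickness (door frame: x 0, y -131 mm, z 70 mm).
- nest: Fixed aluminium test nest: a tray with sheet sides and back 120 mm high, open to its own -x. Origin: on the worktop under the nominal hinge axis; z up. Shut, the door lies along the nest's -y (door yaw = nest yaw); it opens toward -x (door yaw = nest yaw minus the opening angle). Pushing the door on the nest or its pins with over 60 N counts as forcing.
- nest_pins (a point): Nominal foot of the lower pin (nest frame 0, 0, 50 mm). Two upright pins, 8 mm thick, 22 mm long, slightly bevelled tips, stand on bracket tops at z = 50 and 135 mm (tips 72, 157). They are at y = 0, but anywhere from x = -14 to +14 mm (nest frame), both alike; this is not measured. Seated, the eyes rest on the bracket tops, the door's lower edge at z = 24 mm.
- nest_post (a point): Nominal top of the hinge post (nest frame 0, 32, 160 mm), 24 mm square, bolted in a slot along the nest's x, so it stands up to 14 mm either way in x along with its pins. Two bracket arms, 20 mm wide and 8 mm thick, reach from it to the pins and 10 mm past them. It holds firm.
- nest_stop (a point): Middle of the front face of the black rubber strip, 14 mm wide, on the nest's stop flange (nest frame 6, -122, 66 mm; z from 16 to 116 mm); the door's free edge rests against it when shut. The flange behind it spans y = -112 to -140 mm, up to z = 120 mm. The door swings freely on its pins, with about 1 mm of play.
- rest: Fixed black slotted rest for the door. Origin: centre of its underside; its slot is 14 mm wide and runs along its own y from -60 to +28 mm, walls 34 mm high, slot floor at z = 12 mm, on which the door's lower edge stands with the hinge eyes toward the rest's +y, free of the slot.
- module: Bystander: closed module with a notched aluminium cover, 89x61x20 mm, lying in the nest. Origin: centre of its underside.
- flux_bottle: Bystander: small brown dropper bottle, 33 mm across, 102 mm high. Origin: centre of its underside.
- solder_spool: Bystander: nearly empty spool standing on its flange, 63 mm across, 70 mm high. Origin: centre of its underside.

How it is judged:
By the outcome, as a careful person would: the job done as asked, in the order asked, and still so for the second after the job is handed in, with the robot touching nothing.
It also fails if it takes over 72 s, if anything falls off the work surface, if the arm or the gripper's body presses on something with over 40 N, if the wrist force passes 120 N, or if a joint passes its speed limit or range.

ROBOT

A 6-joint arm with a two-finger parallel gripper is mounted at the origin on a cart in front of the work surface, level with it; the furniture and walls round the work are solid. World frame = base frame: x ahead of the robot, y to its left, z up, the work surface at z = 0. Lengths are in m, angles in rad, forces in N, time in s.
With the tool pointing down it reaches from about 0.275 to 0.85 m from the base axis. Payload 19 kg.
Tool frame: the origin (TCP) lies midway between the tips of the shut fingers; the grasp point (between the pads) lies 19 mm behind it; y points along the fingers, x is the direction in which the jaws open and shut, and the axes are right-handed (so a half turn about y gives the same grasp; the last joint's range is limited). The gripper opens to 85 mm and grips with 20 to 120 N. Pads are 22 mm wide; open, the fingers measure 114 mm over their backs; the gripper's body (76 mm by 85 mm) begins 54 mm behind the grasp point. The pads swing forward as they close: fully open they stand 13 mm farther back than shut.
Start: joints at [1.205, 0.15, 1.437, -0, 1.554, -0.134], TCP at [0.132, 0.56, 0.231] pointing down, gripper open.
Joint ranges: [-2.8, 2.8], [-0.68, 2.1], [0.12, 2.68], [-1.39, 4.53], [0.16, 2.79], [-2.81, 2.81]. Speed limits (rad/s): [1.89, 1.89, 2.22, 3.01, 3.01, 3.01].

INTERFACE

Orientations are given as a unit quaternion [x, y, z, w].
In Python, from plant import ctrl gives the robot as it stands. The module is installed in compiled form; this text tells all that it offers.
- The arm moves only by the tool carry_out, never from a script. Its argument "moves" is a list of rows, each a list of 6 numbers: the shift along the tool's x, y, z in cm, then the turn, a rotation vector about the tool's x, y, z in rad. A call has 1 to 12 rows; each row shifts and turns the commanded pose from where the row before left it, along the tool's axes as they then stand; what a row does not reach is not made up. A row lasts 1/10 s, in which the tool goes at most 50 mm and 8.59 degrees, less where a joint would pass 70% of its speed; a pose out of reach is approached as far as the arm can. A call with a gripper value outside its range is refused whole. "grip" is the finger opening in cm, from 0 to 8.54, set as the call begins (left out, the last holds). The fingers move at their own pace and stop on an object; "force" is the grip in N (left out, the last holds). Time passes only in rows, so rows that do not move let the fingers close. It gives the time, the measured TCP pose, the force and the opening at its end, in the units of the state.
- ctrl.read_state(): the state, without advancing time (a new reading comes with each control period).
- ctrl.get_image(name): name is "scene" or "top"; returns the picture (420x560x3 uint8, red, green, blue); there is no depth.
- ctrl.camera_params(name): a dict with "camera_matrix" (3x3 intrinsics, pixels), "view" (4x4, takes a point from world to camera coordinates). Camera axes: x right, y up, looking along -z (the intrinsics and any distortion apply to the point x, -y, -z); pixel columns grow to the right and rows downward; lengths in m; the calibration is good to about 2 mm. A picture is of the moment at which its call begins. camera_params takes no time and is no camera call.
- ctrl.sign_off(): hands the job in, once; it reports no verdict.
The state is a dict: "clock": time; "qpos": joint angles; "qvel": joint speeds; "joint_efforts": joint torques, N m; "eef_pos": TCP position; "tcp_rot": TCP orientation; "force": force on the tool from outside, world axes, zero at the start; "ft_torque": the same for the moment, N m; "opening": finger opening in m.
Only numpy, scipy, OpenCV 4.12 (cv2) and the standard library are available. Lean on these libraries where they do the work, as an engineer would, in place of code of your own. Each camera call takes 0.05 s, during which the arm holds its last target.

## Working session

There is one attempt and no reset: what is moved stays moved. The work goes in short steps, Python scripts to look and compute and a tool call to move; the robot and the scene stay as the last step left them, time stands still between calls to the robot, and variables do not carry over. Pictures are saved under pics/ and viewed, and the job is handed in when it is done.

Besides the shell and the picture viewer there is one more tool, called after "Emit:" as name(argument=value, ...), one argument or row to a line, values as JSON. carry_out: Moves the arm, as the interface text tells. Its arguments: {"type":"object","properties":{"moves":{"type":"array"},"grip":{"type":"number"},"force":{"type":"number"}},"required":["moves"]}

```bash
ls; mkdir -p pics
cat > h.py <<'E'
import numpy as np, cv2
from plant import ctrl
def snap(n,name):
    im=ctrl.get_image(n); cv2.imwrite(f'pics/{name}.png',im[:,:,::-1]); return im
def P(n):
    p=ctrl.camera_params(n); return np.array(p['camera_matrix']),np.array(p['view']),p
def proj(n,X):
    K,V,p=P(n); X=np.atleast_2d(X); c=X@V[:3,:3].T+V[:3,3]; c=c*[1,-1,-1]
    d=np.array(p.get('dist',np.zeros(5)),float)
    return cv2.projectPoints(c.reshape(-1,1,3),np.zeros(3),np.zeros(3),K,d)[0].reshape(-1,2)
def ray(n,uv):
    K,V,p=P(n); d=np.linalg.solve(K,[uv[0],uv[1],1])*[1,-1,-1]
    R=V[:3,:3]; return -R.T@V[:3,3], R.T@d
def atz(n,uv,z):
    o,d=ray(n,uv); return o+d*(z-o[2])/d[2]
E
python3 - <<'E'
from h import *
np.set_printoptions(precision=4,suppress=True)
for n in('scene','top'):
    snap(n,n+'0'); p=ctrl.camera_params(n); print(n,p)
    print(ray(n,(280,210)))
print(ctrl.read_state())
E
```

```text
pics
scene {'camera_matrix': array([[507.529 ,   0.    , 276.75  ],
       [  0.    , 507.529 , 209.8836],
       [  0.    ,   0.    ,   1.    ]]), 'view': array([[ 0.7555, -0.6552, -0.0004, -0.468 ],
       [ 0.2588,  0.2979,  0.9189, -0.2612],
       [-0.6019, -0.6943,  0.3946, -1.0302],
       [ 0.    ,  0.    ,  0.    ,  1.    ]])}
(array([-0.1989, -0.9441,  0.6463]), array([ 0.6067,  0.69  , -0.3948]))
top {'camera_matrix': array([[416.1992,   0.    , 276.6684],
       [  0.    , 416.1992, 204.1827],
       [  0.    ,   0.    ,   1.    ]]), 'view': array([[-0.0177, -0.9993,  0.0317, -0.0364],
       [ 0.9982, -0.0158,  0.0587, -0.5759],
       [-0.0581,  0.0327,  0.9978, -1.2193],
       [ 0.    ,  0.    ,  0.    ,  1.    ]])}
(array([ 0.5034, -0.0056,  1.2516]), array([ 0.044 , -0.0405, -0.9983]))
{'clock': 0.1, 'qpos': array([ 1.205 ,  0.1509,  1.4379,  0.    ,  1.5538, -0.134 ]), 'qvel': array([ 0.0007, -0.0004, -0.0016,  0.0007,  0.0006,  0.0012]), 'joint_efforts': array([  0.0053, -71.4389, -57.1798,  -0.0003,   0.0072,  -0.    ]), 'eef_pos': array([0.132 , 0.5594, 0.2308]), 'tcp_rot': array([ 0.5547,  0.4385, -0.4391, -0.5543]), 'force': array([-0.406 , -0.4101, -0.0444]), 'ft_torque': array([-0.0204,  0.0644, -0.062 ]), 'opening': 0.08527509493326398}
```

View pics/scene0.png

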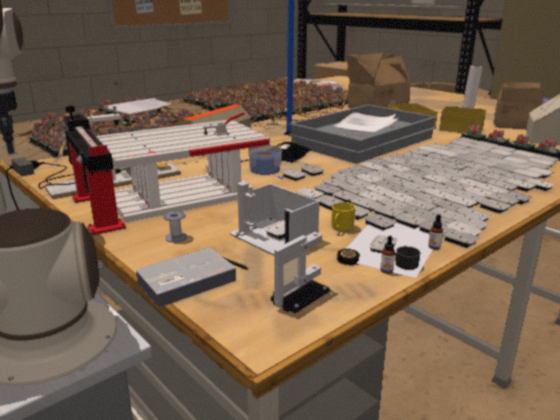

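View pics/top0.png

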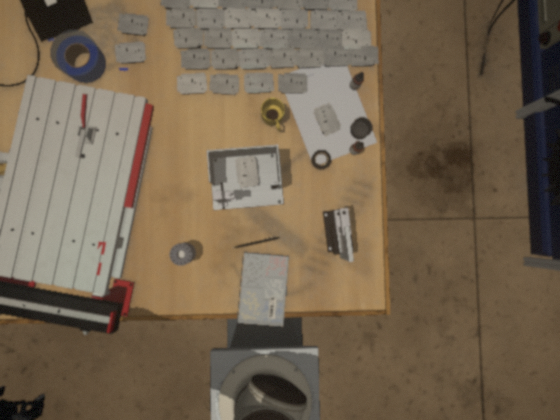

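The scene view shows the nest at about (278,220) and the door in its rest at about (300,275). In the top view the nest is at (246,178) and the door at (340,234). I'll enlarge both.

Run:
```python
import cv2
s=cv2.imread('pics/scene0.png');t=cv2.imread('pics/top0.png')
def c(im,x,y,w,h,f,n):
    o=cv2.resize(im[y:y+h,x:x+w],None,fx=f,fy=f,interpolation=cv2.INTER_CUBIC)
    for i in range(0,w,10):
        cv2.putText(o,str(x+i),(i*f,8),0,.3,(0,0,255),1); o[::4,i*f]=(0,0,255)
    for i in range(0,h,10):
        cv2.putText(o,str(y+i),(0,i*f+8),0,.3,(0,0,255),1); o[i*f,::4]=(0,0,255)
    cv2.imwrite(f'pics/{n}.png',o)
c(s,225,175,110,75,7,'c_s_nest'); c(s,260,225,80,85,7,'c_s_leaf')
c(t,200,135,100,80,7,'c_t_nest'); c(t,310,195,60,75,8,'c_t_leaf')
```

```text
(no output)
```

View pics/c_s_nest.png

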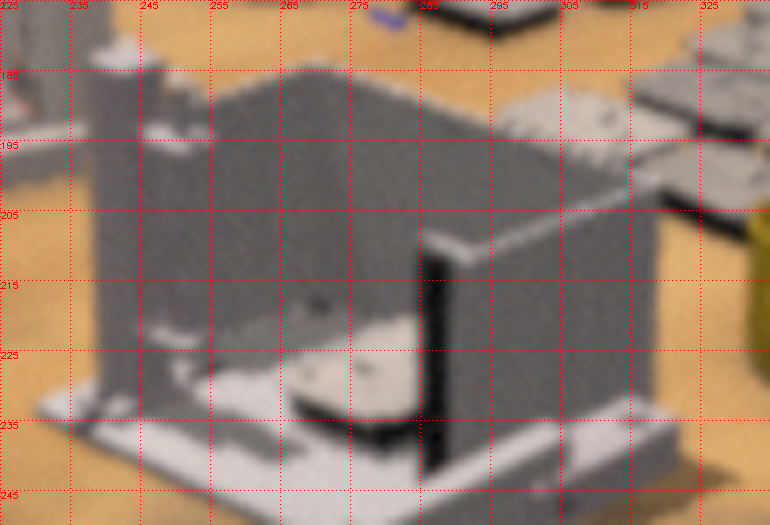

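View pics/c_s_leaf.png

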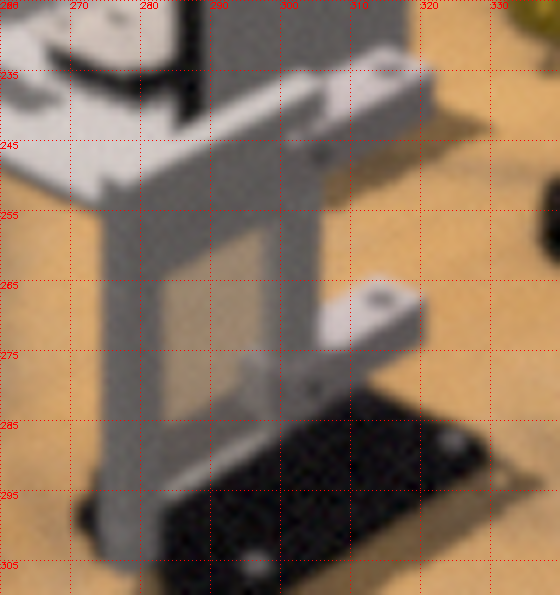

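View pics/c_t_nest.png

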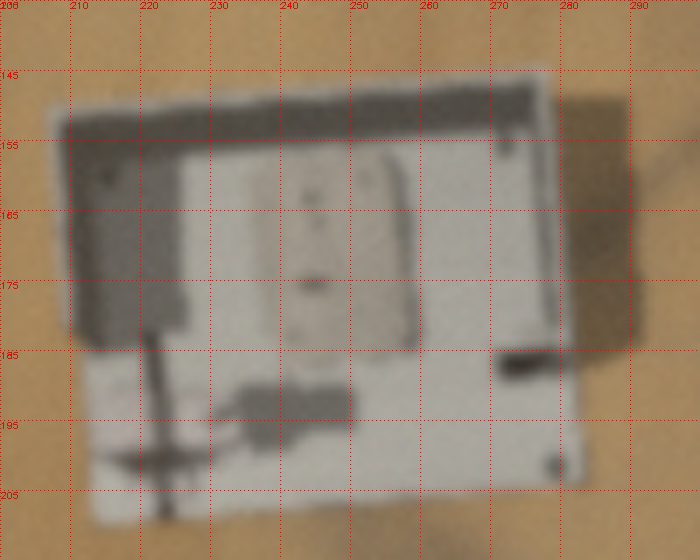

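View pics/c_t_leaf.png

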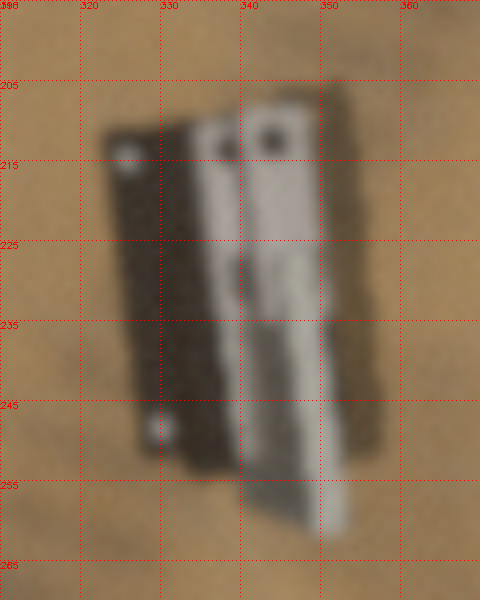

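```bash
cat > crop.py <<'E'
import cv2,numpy as np
def c(im,x,y,w,h,f,n,lo=0,hi=255,lines=()):
    a=np.clip((im.astype(float)-lo)*255/(hi-lo),0,255).astype(np.uint8)
    o=cv2.resize(a[y:y+h,x:x+w],None,fx=f,fy=f,interpolation=cv2.INTER_CUBIC)
    for (p,q,col) in lines:
        cv2.line(o,tuple(int(round(v)) for v in ((np.array(p)-[x,y]+.5)*f)),tuple(int(round(v)) for v in ((np.array(q)-[x,y]+.5)*f)),col,1)
    for i in range(0,w,10): cv2.putText(o,str(x+i),(int(i*f),8),0,.3,(0,0,255),1); cv2.line(o,(int(i*f),8),(int(i*f),14),(0,0,255))
    for i in range(0,h,10): cv2.putText(o,str(y+i),(0,int(i*f)+8),0,.3,(0,0,255),1)
    cv2.imwrite(f'pics/{n}.png',o)
E
python3 - <<'E'
from h import *; from crop import c
t=np.mean([ctrl.get_image('top').astype(float) for _ in range(6)],0)[:,:,::-1]
s=np.mean([ctrl.get_image('scene').astype(float) for _ in range(6)],0)[:,:,::-1]
np.save('t.npy',t);np.save('s.npy',s)
c(t,206,180,40,35,18,'e_t_post',60,220)
c(s,230,175,40,65,9,'e_s_post',40,240)
np.set_printoptions(precision=4,suppress=True)
print(atz('top',(344.1,212.5),.141),atz('top',(338.5,213.75),.056),atz('top',(350.8,261.5),.152))
print(atz('scene',(313.5,267.5),.056),atz('scene',(314,236),.141))
print('stop',atz('scene',(287,211),.116),atz('scene',(291,212),.12), 'post',atz('scene',(242.9,182),.16))
E
```

```text
[ 0.5428 -0.2227  0.141 ] [ 0.5425 -0.223   0.056 ] [ 0.4127 -0.2348  0.152 ]
[ 0.5432 -0.2187  0.056 ] [ 0.5376 -0.2226  0.141 ]
stop [ 0.6256 -0.0343  0.116 ] [ 0.6228 -0.0528  0.12  ] post [0.6008 0.1222 0.16  ]
```

View pics/e_t_post.png

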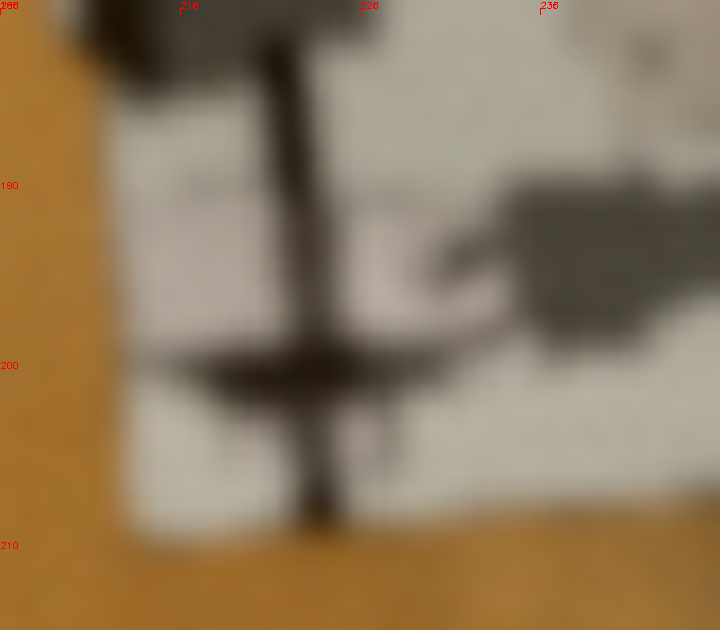

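View pics/e_s_post.png

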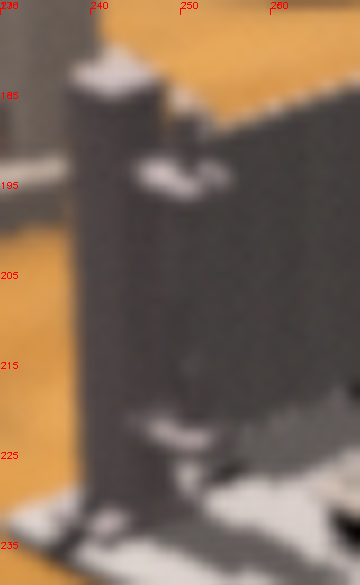

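Run:
```python
from h import *
np.set_printoptions(precision=4,suppress=True)
a=lambda u,v,z:atz('top',(u,v),z)
r1,r2=a(277.5,145,.12),a(280.3,185,.12); b1=a(207.5,151,.12)
print(r1,r2,b1)
d=r1-r2;print('yaw side',np.degrees(np.arctan2(d[1],d[0])))
d=b1-r1;print('yaw back',np.degrees(np.arctan2(-d[0],d[1])))
p1,p2=a(212.7,209,.0),a(283,204,.0); d=p1-p2;print(p1,p2,np.linalg.norm(d),'yaw plate',np.degrees(np.arctan2(-d[0],d[1])))
print('post',a(217.2,194.7,.16)); print('bracket end',a(231,195,.135))
print('slot',a(221,185,.01),a(223.5,209,.01))
print('post scene',atz('scene',(242.3,183),.16),'pin tip',atz('scene',(249.7,185.3),.157))
```

```text
[ 0.7321 -0.0478  0.12  ] [ 0.6216 -0.0535  0.12  ] [0.7177 0.1437 0.12  ]
yaw side 2.946657352764319
yaw back 4.296397963259308
[0.5648 0.1454 0.    ] [ 0.5765 -0.0657  0.    ] 0.21148192760635073 yaw plate 3.16346916615914
post [0.5943 0.1141 0.16  ]
bracket end [0.595 0.08  0.135]
slot [0.6357 0.1189 0.01  ] [0.5638 0.1122 0.01  ]
post scene [0.5946 0.1169 0.16  ] pin tip [0.6037 0.0954 0.157 ]
```

```bash
cat > ov.py <<'E'
from h import *; from crop import c
import sys
def box(x0,x1,y0,y1,z0,z1):
    C=[(x,y,z) for z in(z0,z1) for y in(y0,y1) for x in(x0,x1)]
    E=[(0,1),(2,3),(0,2),(1,3),(4,5),(6,7),(4,6),(5,7),(0,4),(1,5),(2,6),(3,7)]
    return [(C[i],C[j]) for i,j in E]
def nest(O,yaw,off):
    L=[]
    g=(0,255,0);r=(0,0,255);b=(255,0,0);y=(0,255,255)
    L+=[(e,g) for e in box(off-12,off+12,20,44,10,160)]
    for z in(50,135):
        L+=[(e,b) for e in box(off-10,off+10,-10,20,z-8,z)]
        L+=[(e,r) for e in box(off-4,off+4,-4,4,z,z+22)]
    L+=[(e,y) for e in box(6,9,-129,-115,16,116)]
    L+=[(e,g) for e in box(9,11,-140,-112,16,120)]
    return place(L,O,yaw)
def leaf(O,yaw):
    L=[(e,(0,255,0)) for e in box(-6,6,-131,-38,0,140)]
    for z in(26,111):
        L+=[(e,(255,0,0)) for e in box(-11,11,-60,11,z,z+18)]
        L+=[(e,(0,0,255)) for e in box(-5,5,-5,5,z+18,z+18)]
    return place(L,O,yaw)
def place(L,O,yaw):
    a=np.radians(yaw);R=np.array([[np.cos(a),-np.sin(a),0],[np.sin(a),np.cos(a),0],[0,0,1]])
    return [((R@np.array(p)/1000+O),(R@np.array(q)/1000+O),col) for (p,q),col in L]
def pl(n,L): return [(*proj(n,[p,q]),col) for p,q,col in L]
E
python3 - <<'E'
from ov import *
t=np.load('t.npy');s=np.load('s.npy')
N=nest(np.array([.6053,.0858,0]),3.4,-9); D=leaf(np.array([.5428,-.2225,.012]),-84.7)
c(t,206,140,80,75,9,'o_t',20,220,pl('top',N)); c(s,230,175,75,70,9,'o_s',20,240,pl('scene',N))
c(t,315,195,45,75,8,'o_tl',20,220,pl('top',D)); c(s,265,225,65,75,8,'o_sl',20,240,pl('scene',D))
E
python3 -c "
import cv2,numpy as np
a=cv2.imread('pics/o_tl.png');b=cv2.imread('pics/o_sl.png');cv2.imwrite('pics/o_l.png',cv2.resize(np.hstack([a,b]),None,fx=.88,fy=.88))"
```

```text
(no output)
```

View pics/o_t.png

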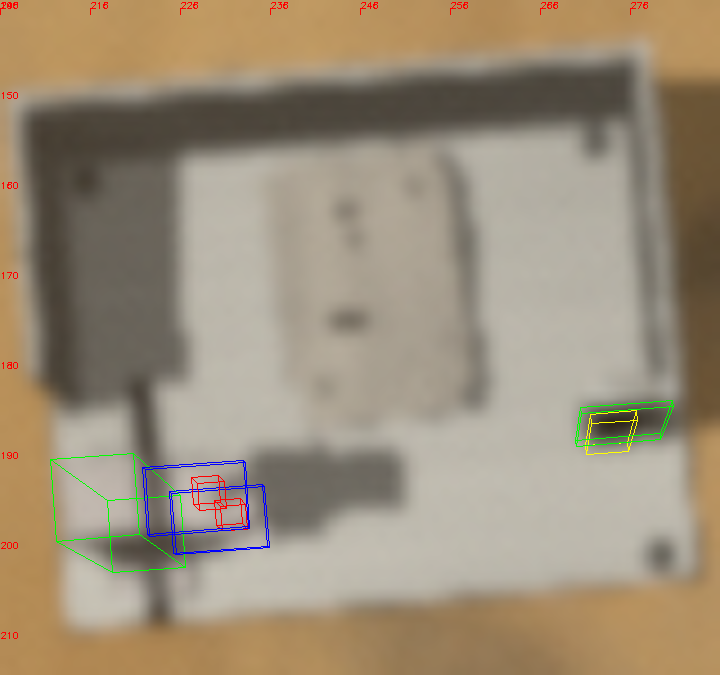

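View pics/o_s.png

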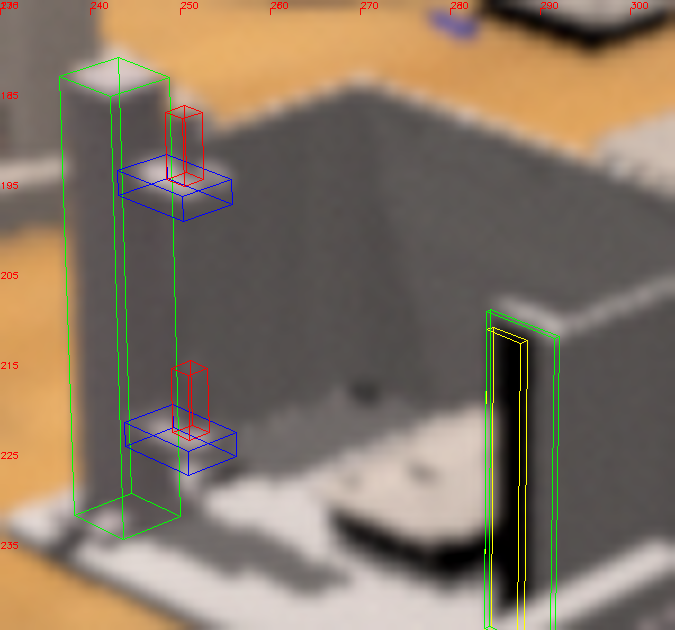

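View pics/o_l.png

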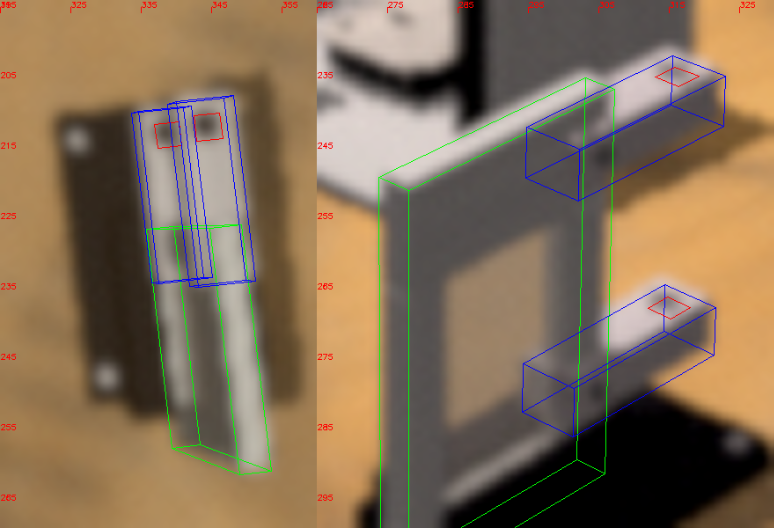

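Run:
```python
from ov import *
t=np.load('t.npy');s=np.load('s.npy')
c(s,270,228,55,60,13,'e_sl',60,230); c(t,325,200,35,65,9,'e_tl',60,220)
np.set_printoptions(precision=4,suppress=True)
from scipy.spatial.transform import Rotation as R
print(R.from_quat(ctrl.read_state()['tcp_rot']).as_matrix())
```

```text
[[ 0.2297 -0.     -0.9733]
 [ 0.9733 -0.0001  0.2297]
 [-0.0001 -1.      0.    ]]
```

View pics/e_sl.png

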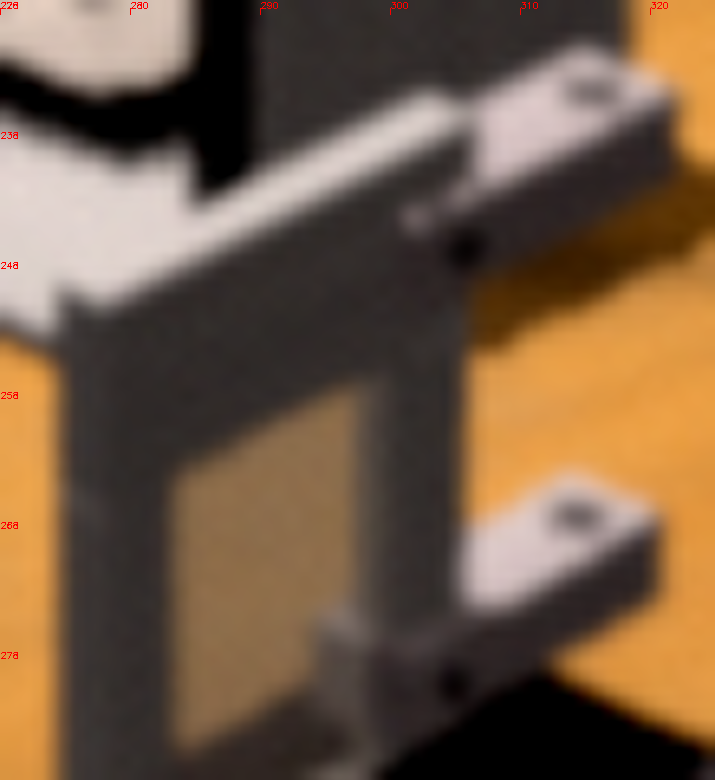

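View pics/e_tl.png

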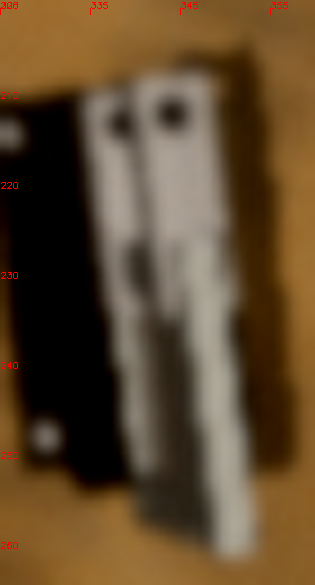

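Run:
```python
from h import *
np.set_printoptions(precision=4,suppress=True)
for uv in((244,253),(289,254),(239,324)):
  print([atz('top',uv,z) for z in(0,.04)])
print('scene box far corners', [atz('scene',uv,z) for uv in((212,251),(235,265),(139,275)) for z in (0,.03,.04,.05)], 'bottom', atz('scene',(235,275),0),atz('scene',(158,300),0))
print('spool',atz('top',(182,254),.07)); print('pen',atz('top',(236,247),.0),atz('top',(279,237),.0))
print('bottles',atz('top',(357,80),.1),atz('top',(356,148),.1),atz('scene',(388,240),.1))
```

```text
[array([0.4318, 0.0536, 0.    ]), array([0.4341, 0.0517, 0.04  ])]
[array([ 0.4262, -0.0809,  0.    ]), array([ 0.4287, -0.0785,  0.04  ])]
[array([0.2234, 0.071 , 0.    ]), array([0.2323, 0.0686, 0.04  ])]
scene box far corners [array([0.4689, 0.0947, 0.    ]), array([0.4379, 0.0465, 0.03  ]), array([0.4276, 0.0304, 0.04  ]), array([0.4173, 0.0144, 0.05  ]), array([ 0.4701, -0.0081,  0.    ]), array([ 0.439 , -0.0516,  0.03  ]), array([ 0.4287, -0.0661,  0.04  ]), array([ 0.4183, -0.0805,  0.05  ]), array([0.2598, 0.1079, 0.    ]), array([0.2385, 0.059 , 0.03  ]), array([0.2314, 0.0428, 0.04  ]), array([0.2244, 0.0265, 0.05  ])] bottom [ 0.44   -0.0486  0.    ] [ 0.2406 -0.023   0.    ]
spool [0.4364 0.2238 0.07  ]
pen [0.4501 0.0772 0.    ] [ 0.4775 -0.0519  0.    ]
bottles [ 0.9201 -0.2778  0.1   ] [ 0.7251 -0.2693  0.1   ] [ 0.7159 -0.2958  0.1   ]
```

Emit:
carry_out(
  moves=[
    [0, -2.7, 0, 0, -0.108, 0],
    [0, -2.7, 0, 0, -0.108, 0],
    [0, -2.6, 0, 0, -0.109, 0],
    [-3.7, 0, -1.2, 0, 0, 0],
    [-3.7, 0, -1.2, 0, 0, 0],
    [-3.7, 0, -1.2, 0, 0, 0],
    [-3.7, 0, -1.2, 0, 0, 0],
    [-3.7, 0, -1.2, 0, 0, 0],
    [-3.7, 0, -1.2, 0, 0, 0],
    [-3.7, 0, -1.2, 0, 0, 0],
    [-3.7, 0, -1.2, 0, 0, 0],
    [-3.7, 0, -1.2, 0, 0, 0],
  ],
  grip=8.5,
)

```text
clock: 1.9
eef_pos: [0.2707, 0.2367, 0.3115]
tcp_rot: [0.476, 0.523, -0.523, -0.476]
force: [0.7, -0.8, 0.2]
opening: 0.0851
```

Emit:
carry_out(
  moves=[
    [-3.7, 0, -1.2, 0, 0, 0],
    [-3.7, 0, -1.2, 0, 0, 0],
    [-3.7, 0, -1.2, 0, 0, 0],
    [-3.7, 0, -1.2, 0, 0, 0],
    [-3.7, 0, -1.2, 0, 0, 0],
    [-3.7, 0, -1.2, 0, 0, 0],
    [-3.7, 0, -1.2, 0, 0, 0],
    [-3.7, 0, -1.2, 0, 0, 0],
    [-3.7, 0, -1.2, 0, 0, 0],
    [-3.7, 0, -1.2, 0, 0, 0],
    [-3.7, 0, -1.2, 0, 0, 0],
    [0, 0, 0, 0, 0, 0],
  ],
)

```text
clock: 3.1
eef_pos: [0.4408, -0.1582, 0.3103]
tcp_rot: [-0.477, -0.522, 0.522, 0.477]
force: [-0.5, 0.5, -0.8]
opening: 0.0852
```

```bash
cat >> h.py <<'E'
from scipy.spatial.transform import Rotation as Rot
def st():
    s=ctrl.read_state(); R=Rot.from_quat(s['tcp_rot']).as_matrix()
    np.set_printoptions(precision=4,suppress=True)
    print('t',round(s['clock'],2),'p',s['eef_pos'],'ang',np.degrees(np.arctan2(R[1,0],R[0,0])).round(2),'down',R[:,1],'F',s['force'],'M',s['ft_torque'],'op',round(s['opening'],4)); return s,R
def delta(target):
    s,R=st(); print('tool cm',(R.T@(np.array(target)-s['eef_pos'])*100).round(2))
E
python3 -c "
from h import *
delta([.4681,-.2294,.118])"
```

```text
t 3.1 p [ 0.4408 -0.1582  0.3103] ang 95.16 down [-0.0016  0.     -1.    ] F [-0.5492  0.4703 -0.8111] M [0.0087 0.0434 0.0206] op 0.0852
tool cm [-7.34 19.23 -2.11]
```

Emit:
carry_out(
  moves=[
    [-3.7, 0, -1.1, 0, 0, 0],
    [-3.6, 0, -1.0, 0, 0, 0],
    [0, 4.5, 0, 0, 0, 0],
    [0, 4.5, 0, 0, 0, 0],
    [0, 3.5, 0, 0, 0, 0],
    [0, 0, 0, 0, 0, 0],
  ],
)

```text
clock: 3.7
eef_pos: [0.466, -0.2242, 0.1824]
tcp_rot: [-0.474, -0.522, 0.523, 0.479]
force: [-0.1, 0.1, 0.4]
opening: 0.0849
```

Run:
```python
from ov import *
delta([.4681,-.2294,.118])
t=snap('top','t1')[:,:,::-1];s=snap('scene','s1')[:,:,::-1]
c(s,240,190,100,75,7,'s1c'); c(t,300,190,80,80,7,'t1c')
```

```text
t 3.7 p [ 0.466  -0.2242  0.1824] ang 95.35 down [-0.0056  0.0038 -1.    ] F [-0.1318  0.1321  0.4122] M [-0.0142  0.021  -0.025 ] op 0.0849
tool cm [-0.57  6.43 -0.2 ]
```

View pics/s1c.png

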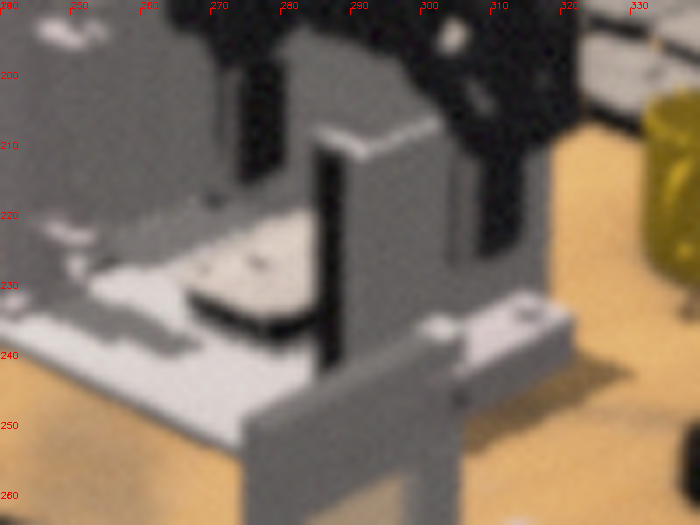

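View pics/t1c.png

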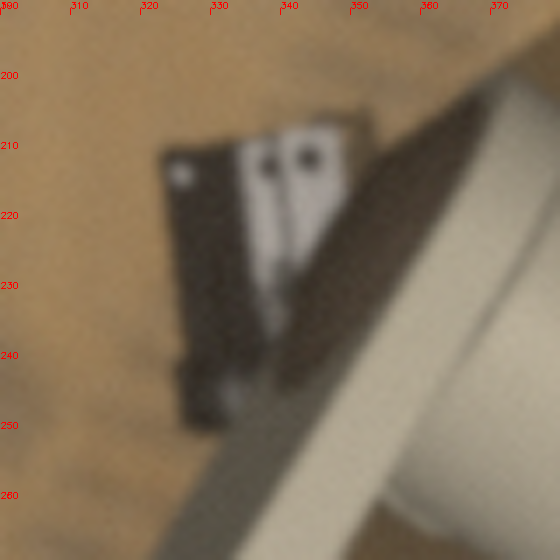

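Emit:
carry_out(
  moves=[
    [0, 0, 0, 0, 0, 0],
    [0, 2.0, 0, 0, 0, 0],
    [0, 2.0, 0, 0, 0, 0],
    [0, 1.7, 0, 0, 0, 0],
    [0, 1.0, 0, 0, 0, 0],
    [0, 0, 0, 0, 0, 0],
    [0, 0, 0, 0, 0, 0],
  ],
)

```text
clock: 4.5
eef_pos: [0.4681, -0.2259, 0.1206]
tcp_rot: [0.477, 0.523, -0.523, -0.476]
force: [-0.0, -0.8, 0.6]
opening: 0.0851
```

Run:
```python
from ov import *
delta([.4681,-.2294,.118])
s=snap('scene','s2')[:,:,::-1]
c(s,240,190,100,75,7,'s2c')
```

```text
t 4.5 p [ 0.4681 -0.2259  0.1206] ang 95.34 down [ 0.0012 -0.001  -1.    ] F [-0.0231 -0.8135  0.5584] M [-0.0078 -0.0119 -0.0106] op 0.0851
tool cm [-0.35  0.27  0.04]
```

View pics/s2c.png

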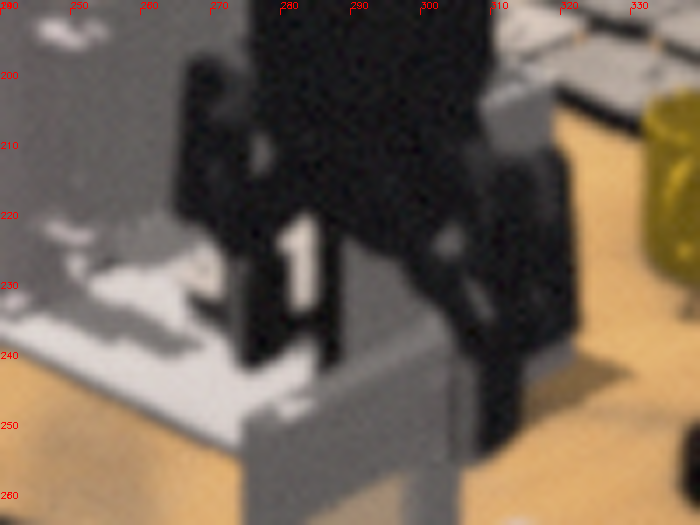

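Emit:
carry_out(
  moves=[
    [-0.35, 0.2, 0, 0, 0, 0],
    [0, 0, 0, 0, 0, 0],
  ],
)

```text
clock: 4.75
eef_pos: [0.4681, -0.2296, 0.1177]
tcp_rot: [-0.476, -0.523, 0.523, 0.476]
force: [0.3, 0.6, -1.3]
opening: 0.085
```

Emit:
carry_out(
  moves=[
    [0, 0, 0, 0, 0, 0],
    [0, 0, 0, 0, 0, 0],
    [0, 0, 0, 0, 0, 0],
    [0, 0, 0, 0, 0, 0],
    [0, 0, 0, 0, 0, 0],
    [0, 0, 0, 0, 0, 0],
  ],
  grip=1.6,
  force=20,
)

```text
clock: 5.35
eef_pos: [0.468, -0.2291, 0.1173]
tcp_rot: [-0.476, -0.523, 0.523, 0.476]
force: [1.0, -0.2, 0.1]
opening: 0.0162
```

Run:
```python
from ov import *
st()
s=snap('scene','s3')[:,:,::-1]
c(s,240,190,100,75,7,'s3c')
```

```text
t 5.35 p [ 0.468  -0.2291  0.1173] ang 95.34 down [-0.     -0.0001 -1.    ] F [ 1.0113 -0.2061  0.0877] M [ 0.0595  0.0201 -0.0358] op 0.0162
```

View pics/s3c.png

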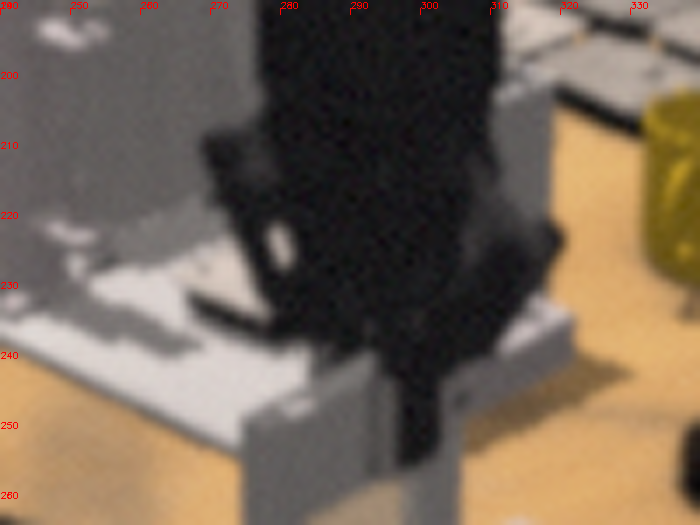

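Emit:
carry_out(
  moves=[
    [0, 0, 0, 0, 0, 0],
    [0, 0, 0, 0, 0, 0],
    [0, 0, 0, 0, 0, 0],
    [0, 0, 0, 0, 0, 0],
  ],
  grip=0.8,
  force=30,
)

```text
clock: 5.8
eef_pos: [0.468, -0.2291, 0.1174]
tcp_rot: [-0.476, -0.523, 0.523, 0.476]
force: [-0.1, 0.0, 2.0]
opening: 0.0118
```

```bash
python3 -c "
from h import *
st()"
```

```text
t 5.8 p [ 0.468  -0.2291  0.1174] ang 95.34 down [ 0.0001 -0.0001 -1.    ] F [-0.0631  0.0403  1.9626] M [0.2032 0.0263 0.0066] op 0.0118
```

Emit:
carry_out(
  moves=[
    [0, 0, 0, 0, 0, 0],
    [0, -0.3, 0, 0, 0, 0],
    [0, -0.7, 0, 0, 0, 0],
    [0, -1.0, 0, 0, 0, 0],
    [0, -1.2, 0, 0, 0, 0],
    [0, -1.2, 0, 0, 0, 0],
    [0, -1.2, 0, 0, 0, 0],
    [0, -0.8, 0, 0, 0, 0],
    [0, 0, 0, 0, 0, 0],
    [0, 0, 0, 0, 0, 0],
  ],
  grip=0.6,
  force=100,
)

```text
clock: 6.8
eef_pos: [0.4679, -0.2291, 0.1812]
tcp_rot: [-0.476, -0.523, 0.523, 0.476]
force: [-0.5, 0.2, -2.4]
opening: 0.0105
```

Run:
```python
from ov import *
s_,R=st()
s=snap('scene','s4')[:,:,::-1]
p=s_['eef_pos']; dz=p[2]-.1174
D=leaf(np.array([p[0]+.0747,p[1]+.0069,.012+dz]),-84.7)
c(s,255,190,85,90,7,'s4c',0,255,pl('scene',D))
```

```text
t 6.8 p [ 0.4679 -0.2291  0.1812] ang 95.34 down [-0.0002 -0.0001 -1.    ] F [-0.5033  0.244  -2.4325] M [ 0.0285  0.0768 -0.0189] op 0.0105
```

View pics/s4c.png

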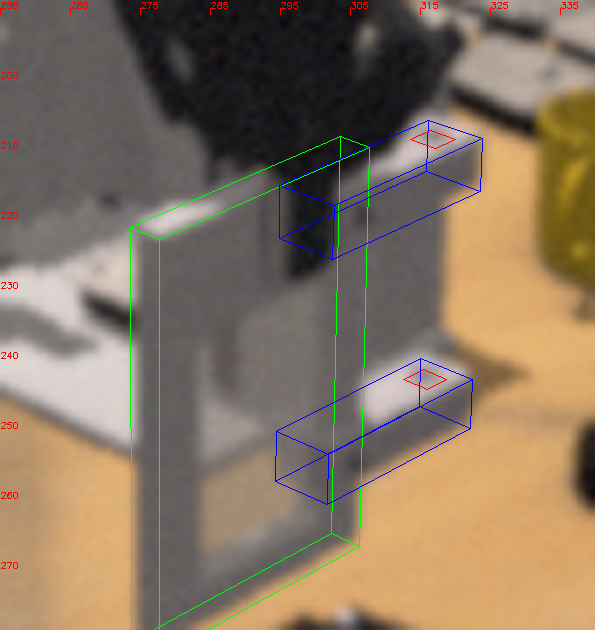

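Emit:
carry_out(
  moves=[
    [1.0, 0, -0.1, 0, 0, 0],
    [2.0, 0, -0.2, 0, 0, 0],
    [3.0, 0, -0.3, 0, 0, 0],
    [3.5, 0, -0.3, 0, 0, 0],
    [3.5, 0, -0.3, 0, 0.011, 0],
    [3.5, 0, -0.3, 0, 0.011, 0],
    [3.5, 0, -0.3, 0, 0.011, 0],
    [3.5, 0, -0.3, 0, 0, 0],
    [3.0, 0, -0.3, 0, 0, 0],
    [2.0, 0, -0.2, 0, 0, 0],
    [1.5, 0, -0.2, 0, 0, 0],
    [0.6, 0, 0, 0, 0, 0],
  ],
)

```text
clock: 8.05
eef_pos: [0.4715, 0.0798, 0.1809]
tcp_rot: [-0.484, -0.515, 0.515, 0.485]
force: [-0.7, -0.6, -1.4]
opening: 0.0106
```

Emit:
carry_out(
  moves=[
    [0, 0, 0, 0, 0, 0],
    [0, 0, 0, 0, 0, 0],
  ],
)

```text
clock: 8.25
eef_pos: [0.4719, 0.0778, 0.1812]
tcp_rot: [-0.485, -0.515, 0.515, 0.485]
force: [-0.9, 0.3, -1.5]
opening: 0.0107
```

```bash
cat >> ov.py <<'E'
def hinge(p,ang):   # TCP -> leaf origin, ang = tool x angle deg
    y=np.radians(ang-180); u=np.array([np.sin(y),-np.cos(y)]) # leaf -y dir
    return np.array([p[0]-.075*u[0],p[1]-.075*u[1],p[2]-.1174+.012]), ang-180
E
python3 - <<'E'
from ov import *
s_,R=st()
ang=np.degrees(np.arctan2(R[1,0],R[0,0]))
H,y=hinge(s_['eef_pos'],ang); print(H,y)
s=snap('scene','s5')[:,:,::-1];t=snap('top','t5')[:,:,::-1]
D=leaf(H,y)
c(s,200,130,110,110,6,'s5c',0,255,pl('scene',D)); c(t,180,130,120,100,6,'t5c',0,255,pl('top',D))
E
```

```text
t 8.25 p [0.4719 0.0778 0.1812] ang 93.45 down [-0.0003 -0.0003 -1.    ] F [-0.857   0.301  -1.4681] M [-0.0214  0.0156  0.0698] op 0.0107
[0.5467 0.0823 0.0758] -86.55243489074749
```

View pics/s5c.png

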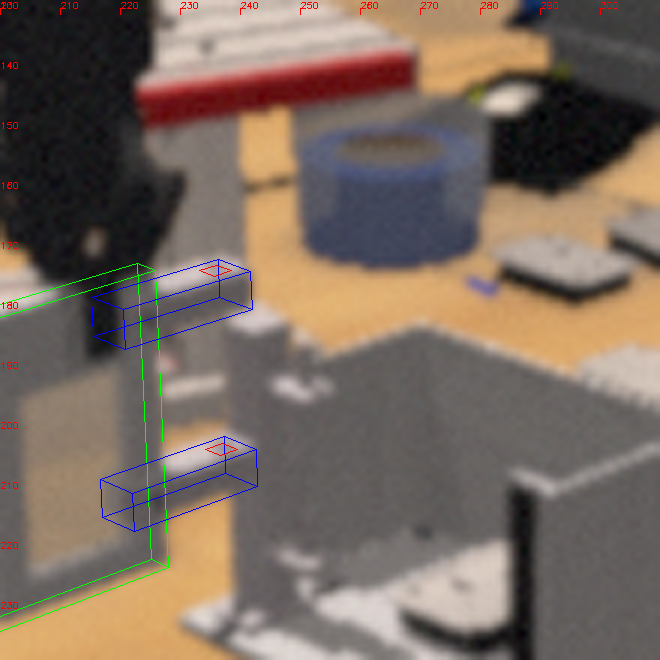

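View pics/t5c.png

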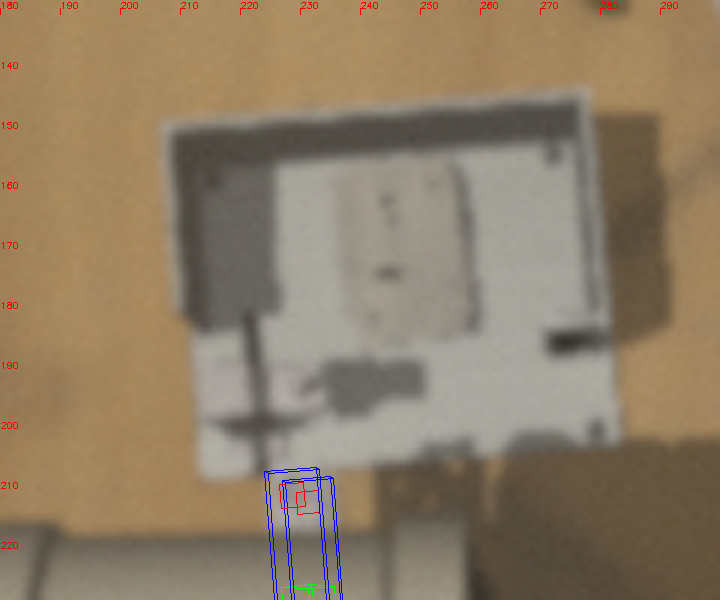

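Run:
```python
from ov import *
t=np.mean([ctrl.get_image('top').astype(float) for _ in range(6)],0)[:,:,::-1]; np.save('t5.npy',t)
s=np.mean([ctrl.get_image('scene').astype(float) for _ in range(4)],0)[:,:,::-1]; np.save('s5.npy',s)
c(t,206,182,40,42,14,'e5',80,200); c(s,205,160,70,85,8,'e5s',30,230)
D=leaf(np.array([.5467,.0823,.0758]),-86.55);N=nest(np.array([.6053,.0858,0]),3.4,-9)
c(t,206,182,40,42,14,'e5o',80,200,pl('top',D+N))
```

```text
(no output)
```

View pics/e5.png

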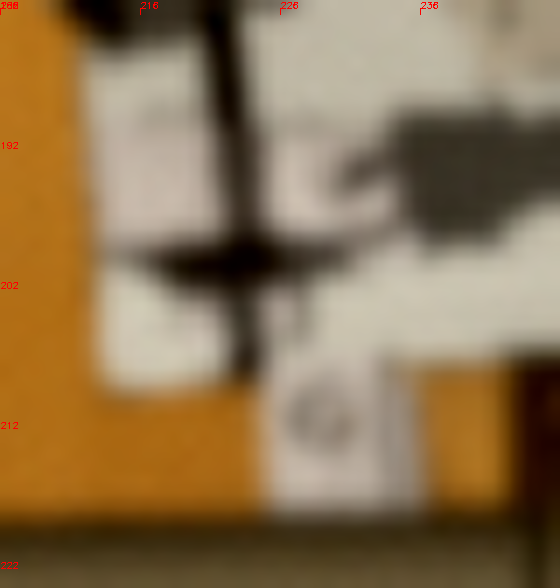

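View pics/e5o.png

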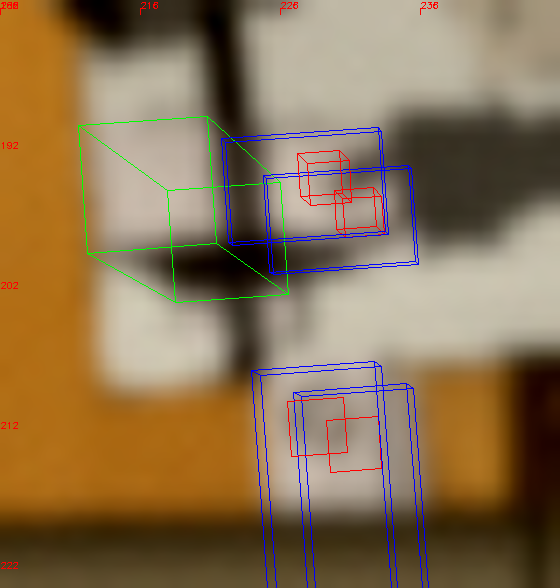

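View pics/e5s.png

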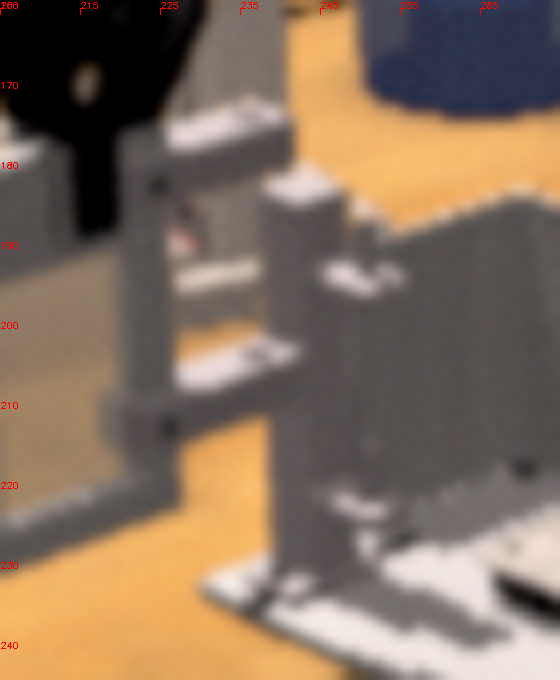

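Run:
```python
from ov import *
s=np.load('s5.npy')
D=leaf(np.array([.5467,.0823,.0758]),-86.55);N=nest(np.array([.6053,.0858,0]),3.4,-9)
c(s,228,165,30,45,16,'e5so',30,250,pl('scene',D+N)); c(s,228,165,30,45,16,'e5sn',30,250)
a=cv2.imread('pics/e5so.png');b=cv2.imread('pics/e5sn.png');cv2.imwrite('pics/e5sp.png',np.hstack([b,a])[:600,:])
h=atz('scene',(235.75,174.2),.2048);p=atz('scene',(249.5,185.1),.157);print(h,p,p-h)
```

```text
[0.54925419 0.08387485 0.2048    ] [0.60429431 0.097042   0.157     ] [ 0.05504012  0.01316715 -0.0478    ]
```

View pics/e5sp.png

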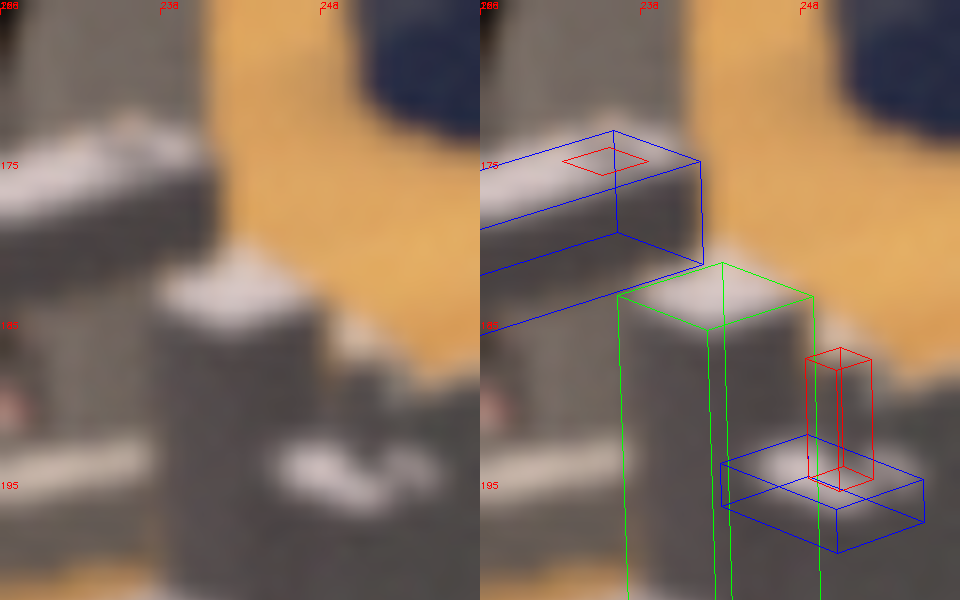

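Run:
```python
from h import *
print(proj('scene',[[.7177,.1437,.12],[.62,.138,.12],[.732,-.048,.12],[.6216,-.0535,.12]]))
t=np.load('t.npy')
```

```text
[[270.04344988 183.88675018]
 [245.25716911 192.19525812]
 [319.24279864 201.05419202]
 [290.81926123 212.2006951 ]]
```

Emit:
carry_out(
  moves=[
    [0, 0, -0.5, 0, 0, 0],
    [-0.05, 0, -1.2, 0, 0, 0],
    [0, 0, -1.5, 0, 0, 0],
    [0, 0, -1.1, 0, 0, 0],
    [0, 0, -0.5, 0, 0, 0],
    [0, 0, 0, 0, 0, 0],
    [0, 0.8, 0, 0, 0, 0],
    [0, 0.8, 0, 0, 0, 0],
    [0, 0.5, 0, 0, 0, 0],
    [0, 0, 0, 0, 0, 0],
    [0, 0, 0, 0, 0, 0],
  ],
)

```text
clock: 9.95
eef_pos: [0.5199, 0.0805, 0.1603]
tcp_rot: [-0.485, -0.515, 0.515, 0.485]
force: [1.2, -0.1, -2.1]
opening: 0.0107
```

Run:
```python
from ov import *
s_,R=st()
ang=np.degrees(np.arctan2(R[1,0],R[0,0]))
H,y=hinge(s_['eef_pos'],ang); print(H,y)
t=np.mean([ctrl.get_image('top').astype(float) for _ in range(4)],0)[:,:,::-1]; np.save('t6.npy',t)
s=np.mean([ctrl.get_image('scene').astype(float) for _ in range(4)],0)[:,:,::-1]; np.save('s6.npy',s)
c(t,206,182,40,35,12,'e6',80,200); c(s,225,165,45,75,10,'e6s',20,240)
a=cv2.imread('pics/e6.png');b=cv2.imread('pics/e6s.png');
a=cv2.copyMakeBorder(a,0,b.shape[0]-a.shape[0],0,0,0);o=np.hstack([b,a]);cv2.imwrite('pics/e6p.png',cv2.resize(o,None,fx=.79,fy=.79))
```

```text
t 9.95 p [0.5199 0.0805 0.1603] ang 93.45 down [-0.0001 -0.0001 -1.    ] F [ 1.1593 -0.1194 -2.0923] M [-0.0185  0.0416 -0.0298] op 0.0107
[0.5947 0.085  0.0549] -86.54838851620545
```

View pics/e6p.png

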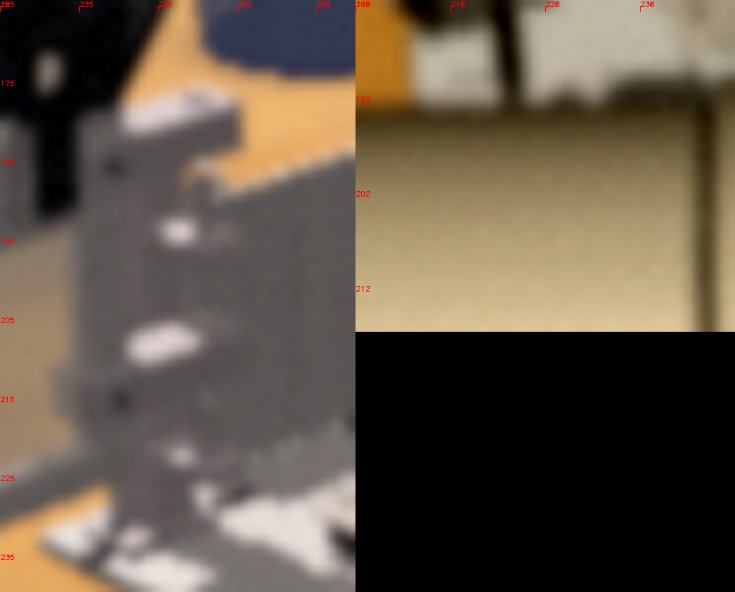

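Run:
```python
from ov import *
s=np.load('s6.npy'); H=np.array([.5947,.085,.0549]);D=leaf(H,-86.55)
c(s,236,168,25,30,20,'a',20,250,pl('scene',D)); c(s,236,168,25,30,20,'b',20,250)
a=cv2.imread('pics/a.png');b=cv2.imread('pics/b.png');cv2.imwrite('pics/e6q.png',cv2.resize(np.hstack([b,a]),None,fx=.79,fy=.79))
print(proj('scene',[H+[0,0,.129],[H[0],H[1],.157],[H[0],H[1],.135],[H[0],H[1],.111+.0549]]))
```

```text
[[249.24231534 177.76875892]
 [249.45698656 187.07099087]
 [249.63012382 194.57345397]
 [249.3863266  184.00912113]]
```

View pics/e6q.png

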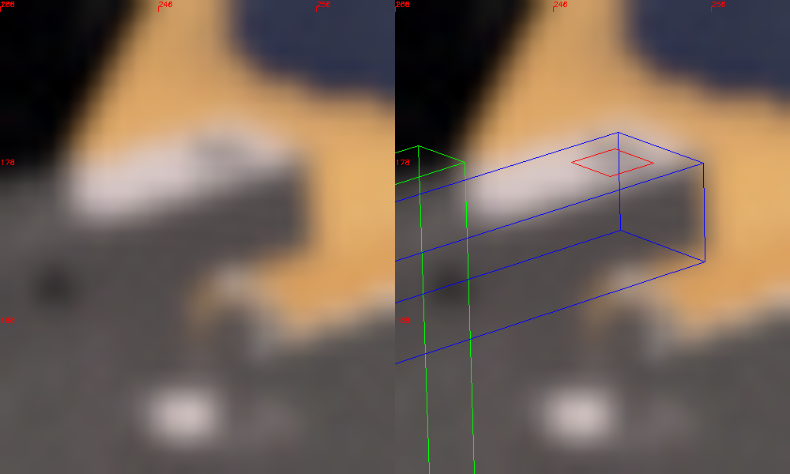

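Emit:
carry_out(
  moves=[
    [0.04, 0, -0.2, 0, 0, 0],
    [0, 0.4, 0, 0, 0, 0],
    [0, 0.3, 0, 0, 0, 0],
    [0, 0, 0, 0, 0, 0],
    [0, 0.1, 0, 0, 0, 0],
    [0, 0, 0, 0, 0, 0],
  ],
)

```text
clock: 10.95
eef_pos: [0.5219, 0.081, 0.1522]
tcp_rot: [-0.485, -0.515, 0.515, 0.485]
force: [0.7, -1.1, -3.3]
opening: 0.0109
```

Emit:
carry_out(
  moves=[
    [0, 0.1, 0, 0, 0, 0],
    [0, 0, 0, 0, 0, 0],
  ],
)

```text
clock: 11.15
eef_pos: [0.522, 0.081, 0.1513]
tcp_rot: [0.485, 0.515, -0.515, -0.485]
force: [-0.1, 1.4, -1.2]
opening: 0.0112
```

Emit:
carry_out(
  moves=[
    [0, 0.1, 0, 0, 0, 0],
    [0, 0, 0, 0, 0, 0],
  ],
)

```text
clock: 11.35
eef_pos: [0.5218, 0.0809, 0.1501]
tcp_rot: [-0.485, -0.515, 0.515, 0.485]
force: [-0.3, -1.5, -2.3]
opening: 0.0109
```

```bash
cat >> ov.py <<'E'
def where():
    s_,R=st(); H,y=hinge(s_['eef_pos'],np.degrees(np.arctan2(R[1,0],R[0,0]))); print('hinge',H,y); return H,y
E
python3 -c "
from ov import *
where()"
```

```text
t 11.35 p [0.5218 0.0809 0.1501] ang 93.45 down [-0.0004 -0.0003 -1.    ] F [-0.267  -1.4807 -2.2588] M [-0.153   0.135  -0.0798] op 0.0109
hinge [0.5967 0.0855 0.0447] -86.55392763051435
```

Emit:
carry_out(
  moves=[
    [0, 0.1, 0, 0, 0, 0],
    [0, 0, 0, 0, 0, 0],
  ],
)

```text
clock: 11.55
eef_pos: [0.5219, 0.0809, 0.1491]
tcp_rot: [-0.485, -0.515, 0.515, 0.485]
force: [-1.1, -1.7, -1.6]
opening: 0.0108
```

```bash
python3 -c "
from ov import *
where()"
```

```text
t 11.55 p [0.5219 0.0809 0.1491] ang 93.44 down [-0.0003 -0.0003 -1.    ] F [-1.069  -1.7457 -1.5545] M [-0.3641  0.1625 -0.1048] op 0.0108
hinge [0.5967 0.0854 0.0437] -86.5567448591184
```

Emit:
carry_out(
  moves=[
    [-0.06, 0, 0.04, 0, 0, 0],
    [0, 0, 0, 0, 0, 0],
  ],
)

```text
clock: 11.75
eef_pos: [0.5216, 0.0805, 0.1493]
tcp_rot: [0.485, 0.515, -0.515, -0.485]
force: [0.8, 0.4, -2.6]
opening: 0.0105
```

```bash
python3 -c "
from ov import *
where()"
```

```text
t 11.75 p [0.5216 0.0805 0.1493] ang 93.45 down [ 0.0001  0.     -1.    ] F [ 0.7533  0.4212 -2.6071] M [-0.069   0.0531  0.0179] op 0.0105
hinge [0.5965 0.085  0.0439] -86.54588475510575
```

Emit:
carry_out(
  moves=[
    [0, 0.1, 0, 0, 0, 0],
    [0, 0, 0, 0, 0, 0],
  ],
)

```text
clock: 11.95
eef_pos: [0.5216, 0.0804, 0.1481]
tcp_rot: [-0.485, -0.515, 0.515, 0.485]
force: [0.5, -0.0, -1.9]
opening: 0.0109
```

```bash
python3 -c "
from ov import *
where()"
```

```text
t 11.95 p [0.5216 0.0804 0.1481] ang 93.45 down [-0.0002 -0.     -1.    ] F [ 0.514  -0.0341 -1.9443] M [0.0251 0.049  0.0052] op 0.0109
hinge [0.5964 0.085  0.0427] -86.54975628997342
```

Emit:
carry_out(
  moves=[
    [0, 0.15, 0, 0, 0, 0],
    [0, 0.15, 0, 0, 0, 0],
    [0, 0, 0, 0, 0, 0],
  ],
)

```text
clock: 12.25
eef_pos: [0.5215, 0.0804, 0.145]
tcp_rot: [-0.485, -0.515, 0.515, 0.485]
force: [-0.4, 0.5, -1.9]
opening: 0.0108
```

```bash
python3 -c "
from ov import *
where()
s=snap('scene','s7')[:,:,::-1]
c(s,225,165,45,75,9,'s7c',20,240)"
```

```text
t 12.25 p [0.5215 0.0804 0.145 ] ang 93.45 down [-0.0004 -0.0001 -1.    ] F [-0.4081  0.4744 -1.9472] M [ 0.006   0.0332 -0.0272] op 0.0108
hinge [0.5963 0.085  0.0396] -86.54832032828267
```

View pics/s7c.png

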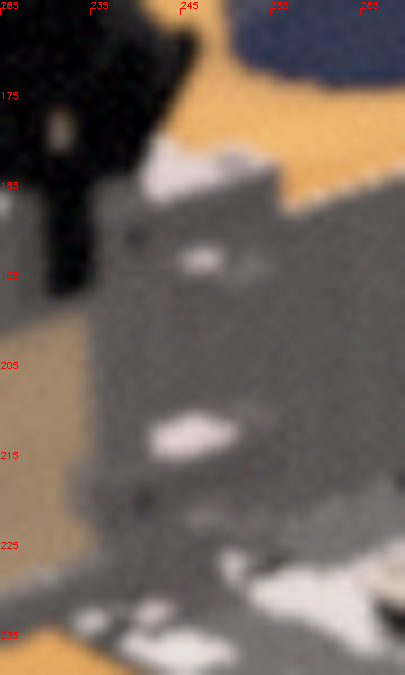

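Emit:
carry_out(
  moves=[
    [0, 0.2, 0, 0, 0, 0],
    [0, 0.2, 0, 0, 0, 0],
    [0, 0.2, 0, 0, 0, 0],
    [0, 0, 0, 0, 0, 0],
  ],
)

```text
clock: 12.7
eef_pos: [0.5214, 0.0804, 0.1389]
tcp_rot: [-0.485, -0.515, 0.515, 0.485]
force: [-0.2, 0.3, -3.6]
opening: 0.0105
```

Emit:
carry_out(
  moves=[
    [0, 0.2, 0, 0, 0, 0],
    [0, 0.2, 0, 0, 0, 0],
    [0, 0.2, 0, 0, 0, 0],
    [0, 0, 0, 0, 0, 0],
  ],
)

```text
clock: 13.1
eef_pos: [0.5214, 0.0804, 0.133]
tcp_rot: [-0.485, -0.515, 0.515, 0.485]
force: [-0.3, 0.7, -2.0]
opening: 0.0109
```

```bash
python3 -c "
from ov import *
where()"
```

```text
t 13.1 p [0.5214 0.0804 0.133 ] ang 93.45 down [-0.0005 -0.0001 -1.    ] F [-0.2663  0.7125 -1.9982] M [-0.0222  0.0305  0.0179] op 0.0109
hinge [0.5963 0.0849 0.0276] -86.5528895017738
```

3.6 mm to go. Forces are still clean.

Emit:
carry_out(
  moves=[
    [0, 0.1, 0, 0, 0, 0],
    [0, 0.1, 0, 0, 0, 0],
    [0, 0.05, 0, 0, 0, 0],
    [0, 0, 0, 0, 0, 0],
  ],
)

```text
clock: 13.5
eef_pos: [0.5216, 0.0804, 0.1307]
tcp_rot: [-0.485, -0.515, 0.515, 0.485]
force: [-0.1, 0.2, -2.3]
opening: 0.0109
```

Emit:
carry_out(
  moves=[
    [0, 0.07, 0, 0, 0, 0],
    [0, 0, 0, 0, 0, 0],
  ],
)

```text
clock: 13.7
eef_pos: [0.5216, 0.0804, 0.1301]
tcp_rot: [-0.485, -0.515, 0.515, 0.485]
force: [0.4, 0.6, -2.1]
opening: 0.011
```

```bash
python3 -c "
from ov import *
where()"
```

```text
t 13.7 p [0.5216 0.0804 0.1301] ang 93.45 down [-0.     -0.0001 -1.    ] F [ 0.3568  0.6109 -2.1337] M [ 0.0155  0.0168 -0.0025] op 0.011
hinge [0.5964 0.0849 0.0247] -86.55081889557597
```

Emit:
carry_out(
  moves=[
    [0, 0.06, 0, 0, 0, 0],
    [0, 0, 0, 0, 0, 0],
  ],
)

```text
clock: 13.9
eef_pos: [0.5216, 0.0804, 0.1295]
tcp_rot: [-0.485, -0.515, 0.515, 0.485]
force: [0.3, -0.8, -1.5]
opening: 0.0108
```

Emit:
carry_out(
  moves=[
    [0, 0.06, 0, 0, 0, 0],
    [0, 0, 0, 0, 0, 0],
  ],
)

```text
clock: 14.1
eef_pos: [0.5217, 0.0804, 0.1293]
tcp_rot: [0.485, 0.515, -0.515, -0.485]
force: [-2.4, 0.2, 4.0]
opening: 0.0104
```

```bash
python3 -c "
from ov import *
H,y=where()
s=snap('scene','s8')[:,:,::-1]
c(s,210,165,60,75,9,'s8c',20,240)"
```

```text
t 14.1 p [0.5217 0.0804 0.1293] ang 93.45 down [ 0.0005 -0.0002 -1.    ] F [-2.4292  0.1585  4.0287] M [-0.051   0.2371  0.0122] op 0.0104
hinge [0.5965 0.0849 0.0239] -86.54930589954076
```

View pics/s8c.png

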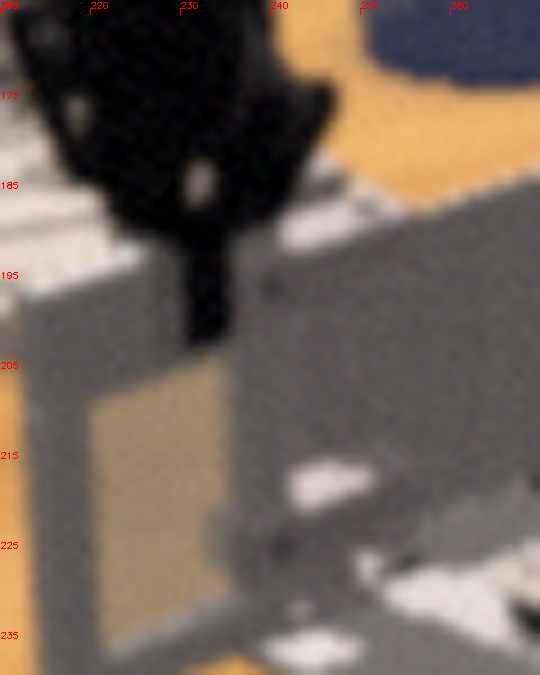

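Emit:
carry_out(
  moves=[
    [0, -0.03, 0, 0, 0, 0],
    [0, 0, 0, 0, 0, 0],
    [0, 0, 0, 0, 0, 0],
  ],
  force=20,
  grip=1.0,
)

```text
clock: 14.45
eef_pos: [0.5217, 0.0804, 0.1293]
tcp_rot: [0.485, 0.515, -0.515, -0.485]
force: [-0.6, -0.3, 2.9]
opening: 0.0107
```

Emit:
carry_out(
  moves=[
    [0, 0, 0, 0, 0, 0],
    [0, 0, 0, 0, 0, 0],
    [0, 0, 0, 0, 0, 0],
    [0, 0, 0, 0, 0, 0],
  ],
  grip=3.5,
)

```text
clock: 14.85
eef_pos: [0.5216, 0.0804, 0.1291]
tcp_rot: [-0.485, -0.515, 0.515, 0.485]
force: [0.4, -0.1, -0.1]
opening: 0.0352
```

```bash
python3 -c "
from ov import *
H,y=where()
s=snap('scene','s9')[:,:,::-1]
D=leaf([.5965,.0849,.024],-86.55)
c(s,190,165,80,75,9,'s9c',20,240)
c(s,190,165,80,75,9,'s9d',20,240,pl('scene',D))"
```

```text
t 14.85 p [0.5216 0.0804 0.1291] ang 93.45 down [-0.0001 -0.0001 -1.    ] F [ 0.3694 -0.112  -0.1333] M [ 0.0119 -0.0183  0.002 ] op 0.0352
hinge [0.5964 0.0849 0.0237] -86.5494292741059
```

View pics/s9c.png

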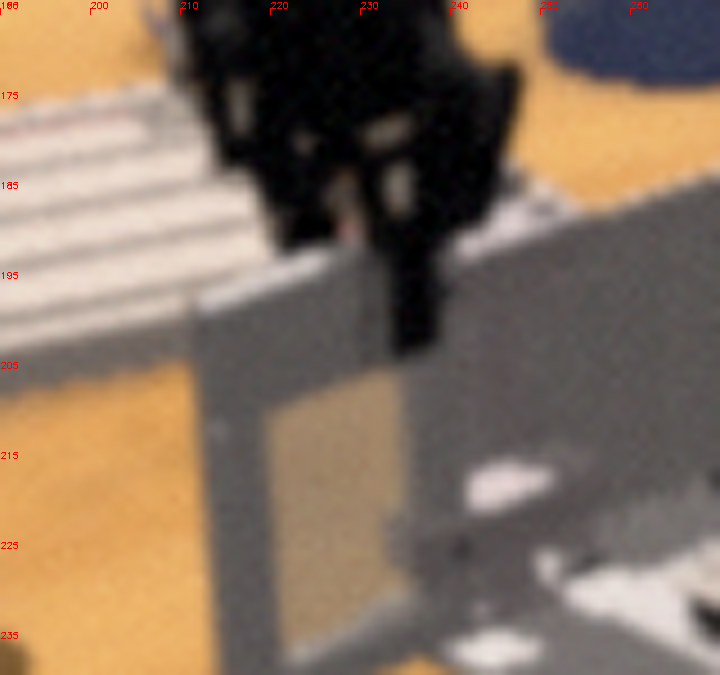

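View pics/s9d.png

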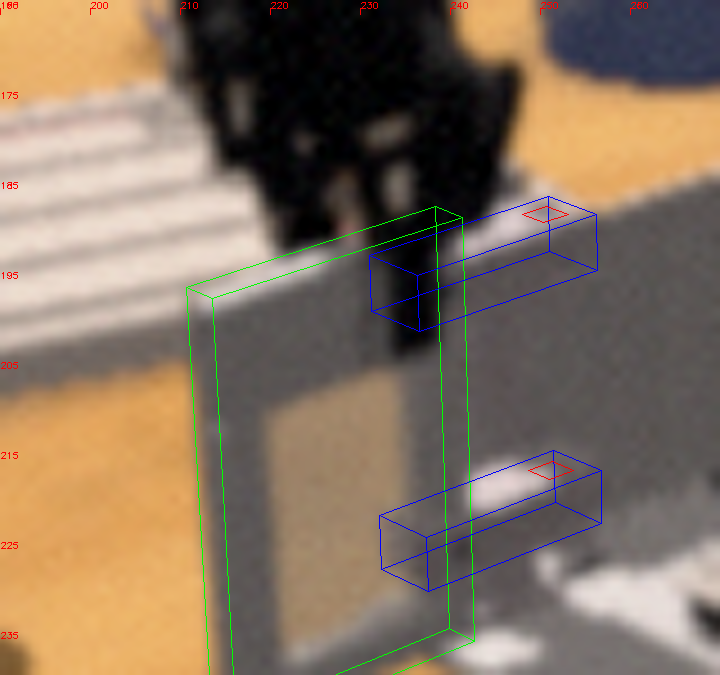

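Emit:
carry_out(
  moves=[
    [0, -1.0, 0, 0, 0, 0],
    [0, -2.0, 0, 0, 0, 0],
    [0, -2.0, 0, 0, 0, 0],
    [0, -1.5, 0, 0, 0, 0],
    [0, -0.5, 0, 0, 0, 0],
    [2.0, 0, 1.9, 0, 0, 0],
    [2.0, 0, 1.9, 0, 0, 0],
    [0, 0, 0, 0, 0, 0],
  ],
)

```text
clock: 15.7
eef_pos: [0.4795, 0.1196, 0.1993]
tcp_rot: [-0.484, -0.515, 0.515, 0.485]
force: [0.4, -0.8, -0.5]
opening: 0.035
```

Emit:
carry_out(
  moves=[
    [0, 0, 0, 0, 0, 0],
    [0, 0, 0, 0, 0, 0],
    [0, 0, 0, 0, 0, 0],
    [0, 0, 0, 0, 0, 0],
    [0, 0, 0, 0, 0, 0],
  ],
  grip=0,
)

```text
clock: 16.2
eef_pos: [0.4814, 0.1178, 0.1991]
tcp_rot: [-0.485, -0.515, 0.515, 0.485]
force: [0.2, 0.1, 0.3]
opening: -0.0004
```

```bash
python3 -c "
from ov import *
st()
s=snap('scene','s10')[:,:,::-1]
c(s,170,150,100,90,7,'s10c',20,240)"
```

```text
t 16.2 p [0.4814 0.1178 0.1991] ang 93.42 down [-0.0003 -0.0001 -1.    ] F [0.1881 0.0702 0.2529] M [ 0.0144 -0.0098  0.0211] op -0.0004
```

View pics/s10c.png

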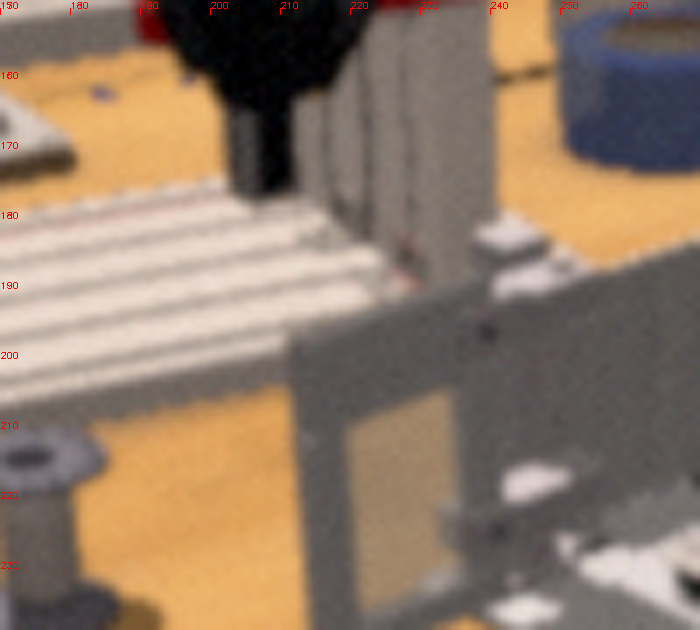

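Emit:
carry_out(
  moves=[
    [0, 1.0, 0, 0, 0, 0],
    [0, 2.0, 0, 0, 0, 0],
    [0, 2.0, 0, 0, 0, 0],
    [0, 1.2, 0, 0, 0, 0],
    [0, 0.4, 0, 0, 0, 0],
    [-0.5, 0, 0, 0, 0, 0],
    [-0.5, 0, 0, 0, 0, 0],
    [-0.4, 0, 0, 0, 0, 0],
    [0, 0, 0, 0, 0, 0],
  ],
)

```text
clock: 17.15
eef_pos: [0.4824, 0.1035, 0.1338]
tcp_rot: [0.485, 0.515, -0.514, -0.485]
force: [-0.1, -0.3, 0.4]
opening: 0.0001
```

Run:
```python
from ov import *
s_,R=st(); p=s_['eef_pos'][:2]
H=np.array([.5965,.0849]); r=.112
def pos(psi,s):
    a=np.radians(psi); d=np.array([np.sin(a),-np.cos(a)]);n=np.array([np.cos(a),np.sin(a)])
    return H+r*d-s*n
psis=np.arange(-82,9,6.)
prev=p
for q in psis:
    th=q+86.5; s=.021+.0035*np.sin(np.radians(2*th)) - .004*th/90
    t=pos(q,s); d=t-prev; prev=t
    print(q,t, 'tool x,z cm', (R[:2,0]@d*100).round(2),(R[:2,2]@d*100).round(2))
s=snap('scene','s11')[:,:,::-1]
c(s,170,150,100,90,7,'s11c',20,240)
```

```text
t 17.15 p [0.4824 0.1035 0.1338] ang 93.41 down [ 0.001  -0.0001 -1.    ] F [-0.1337 -0.2763  0.4063] M [ 0.0479  0.0074 -0.0062] op 0.0001
-82.0 [0.4826 0.0905] tool x,z cm -1.3 0.06
-76.0 [0.4826 0.0789] tool x,z cm -1.15 0.07
-70.0 [0.4837 0.0674] tool x,z cm -1.16 -0.04
-64.0 [0.486 0.056] tool x,z cm -1.15 -0.16
-58.0 [0.4895 0.0448] tool x,z cm -1.14 -0.28
-52.0 [0.4942 0.0339] tool x,z cm -1.12 -0.41
-46.0 [0.5002 0.0234] tool x,z cm -1.08 -0.53
-40.0 [0.5073 0.0135] tool x,z cm -1.03 -0.65
-34.0 [0.5156 0.0044] tool x,z cm -0.96 -0.77
-28.0 [ 0.5249 -0.0039] tool x,z cm -0.88 -0.88
-22.0 [ 0.5352 -0.0111] tool x,z cm -0.78 -0.98
-16.0 [ 0.5463 -0.0172] tool x,z cm -0.67 -1.07
-10.0 [ 0.5582 -0.0221] tool x,z cm -0.55 -1.15
-4.0 [ 0.5705 -0.0256] tool x,z cm -0.42 -1.21
2.0 [ 0.5832 -0.0276] tool x,z cm -0.28 -1.25
8.0 [ 0.596  -0.0283] tool x,z cm -0.14 -1.28
```

View pics/s11c.png

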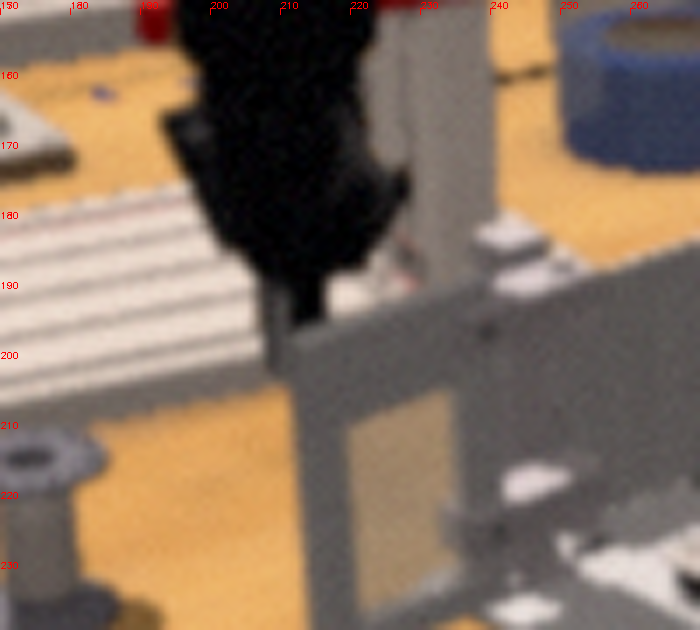

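Emit:
carry_out(
  moves=[
    [-0.3, 0, 0, 0, 0, 0],
    [-0.3, 0, 0, 0, 0, 0],
    [-0.3, 0, 0, 0, 0, 0],
    [-0.4, 0, 0.05, 0, 0, 0],
    [-0.4, 0, 0.05, 0, 0, 0],
    [-0.4, 0, 0, 0, 0, 0],
    [-0.4, 0, 0, 0, 0, 0],
    [-0.4, 0, 0, 0, 0, 0],
    [-0.4, 0, 0, 0, 0, 0],
    [0, 0, 0, 0, 0, 0],
  ],
)

```text
clock: 18.2
eef_pos: [0.4831, 0.0706, 0.1332]
tcp_rot: [-0.485, -0.515, 0.515, 0.485]
force: [0.2, 0.2, -0.5]
opening: -0.0
```

Run:
```python
from ov import *
st()
s=snap('scene','s12')[:,:,::-1]
c(s,190,150,100,90,7,'s12c',20,240)
```

```text
t 18.2 p [0.4831 0.0706 0.1332] ang 93.42 down [ 0.     -0.0002 -1.    ] F [ 0.1573  0.2221 -0.5473] M [-0.0097 -0.0132  0.0635] op -0.0
```

View pics/s12c.png

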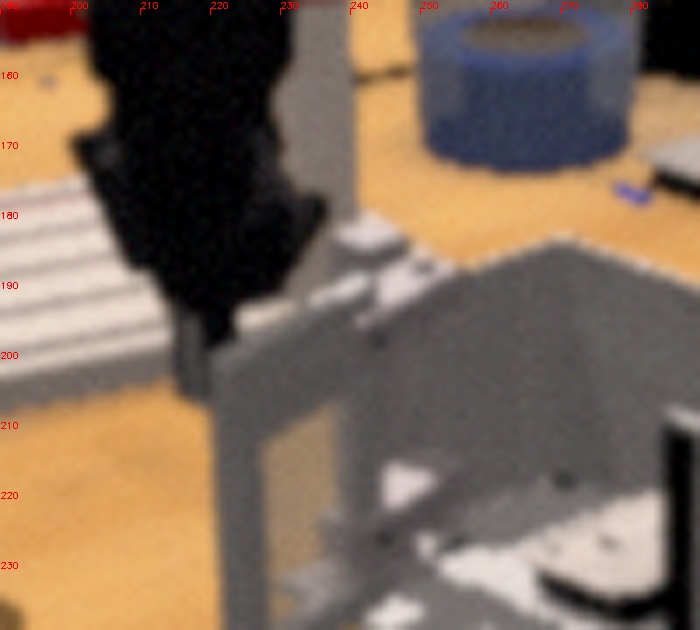

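The door is swinging, so I'll continue along the arc.

Emit:
carry_out(
  moves=[
    [-0.35, 0, 0, 0, 0, 0],
    [-0.4, 0, -0.05, 0, 0, 0],
    [-0.4, 0, -0.05, 0, 0, 0],
    [-0.4, 0, -0.1, 0, 0, 0],
    [-0.4, 0, -0.1, 0, 0, 0],
    [-0.4, 0, -0.1, 0, 0, 0],
    [-0.4, 0, -0.15, 0, 0, 0],
    [-0.37, 0, -0.15, 0, 0, 0],
    [-0.36, 0, -0.15, 0, 0, 0],
    [-0.36, 0, -0.18, 0, 0, 0],
    [-0.36, 0, -0.18, 0, 0, 0],
    [-0.36, 0, -0.18, 0, 0, 0],
  ],
)

```text
clock: 19.45
eef_pos: [0.4999, 0.0261, 0.1332]
tcp_rot: [-0.485, -0.515, 0.515, 0.485]
force: [-0.5, 0.5, 0.2]
opening: -0.0002
```

Emit:
carry_out(
  moves=[
    [-0.34, 0, -0.22, 0, 0, 0],
    [-0.34, 0, -0.22, 0, 0, 0],
    [-0.34, 0, -0.22, 0, 0, 0],
    [-0.32, 0, -0.26, 0, 0, 0],
    [-0.32, 0, -0.26, 0, 0, 0],
    [-0.32, 0, -0.26, 0, 0, 0],
    [-0.29, 0, -0.3, 0, 0, 0],
    [-0.29, 0, -0.3, 0, 0, 0],
    [-0.29, 0, -0.3, 0, 0, 0],
  ],
)

```text
clock: 20.35
eef_pos: [0.525, -0.0009, 0.1332]
tcp_rot: [-0.485, -0.515, 0.515, 0.485]
force: [-0.9, 0.7, 0.9]
opening: 0.0001
```

Run:
```python
from ov import *
delta([.5249,-.0039,.1335])
s=snap('scene','s13')[:,:,::-1]
c(s,200,150,110,90,7,'s13c',20,240)
```

```text
t 20.35 p [ 0.525  -0.0009  0.1332] ang 93.45 down [-0.     -0.0001 -1.    ] F [-0.8811  0.7097  0.8973] M [ 0.0211  0.0399 -0.0612] op 0.0001
tool cm [-0.3  -0.03  0.03]
```

View pics/s13c.png

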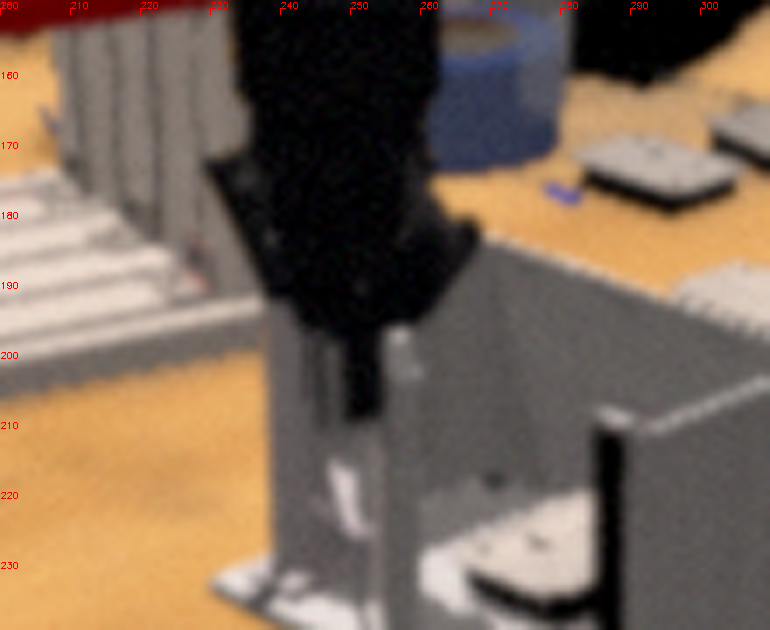

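Emit:
carry_out(
  moves=[
    [-0.27, 0, -0.32, 0, 0, 0],
    [-0.27, 0, -0.32, 0, 0, 0],
    [-0.27, 0, -0.32, 0, 0, 0],
    [-0.24, 0, -0.35, 0, 0, 0],
    [-0.24, 0, -0.35, 0, 0, 0],
    [-0.24, 0, -0.35, 0, 0, 0],
    [-0.2, 0, -0.37, 0, 0, 0],
    [-0.2, 0, -0.37, 0, 0, 0],
    [-0.2, 0, -0.37, 0, 0, 0],
  ],
)

```text
clock: 21.3
eef_pos: [0.5575, -0.0202, 0.1332]
tcp_rot: [-0.485, -0.515, 0.515, 0.485]
force: [0.6, -0.8, -0.1]
opening: 0.0
```

Run:
```python
from ov import *
delta([.5582,-.0221,.1335])
s=snap('scene','s14')[:,:,::-1];t=snap('top','t14')[:,:,::-1]
c(s,200,150,110,90,7,'s14c',20,240);c(t,200,135,100,80,7,'t14c')
```

```text
t 21.3 p [ 0.5575 -0.0202  0.1332] ang 93.45 down [-0.0001 -0.0001 -1.    ] F [ 0.5839 -0.8381 -0.0614] M [ 0.0149  0.0612 -0.0322] op 0.0
tool cm [-0.2  -0.03 -0.06]
```

View pics/s14c.png

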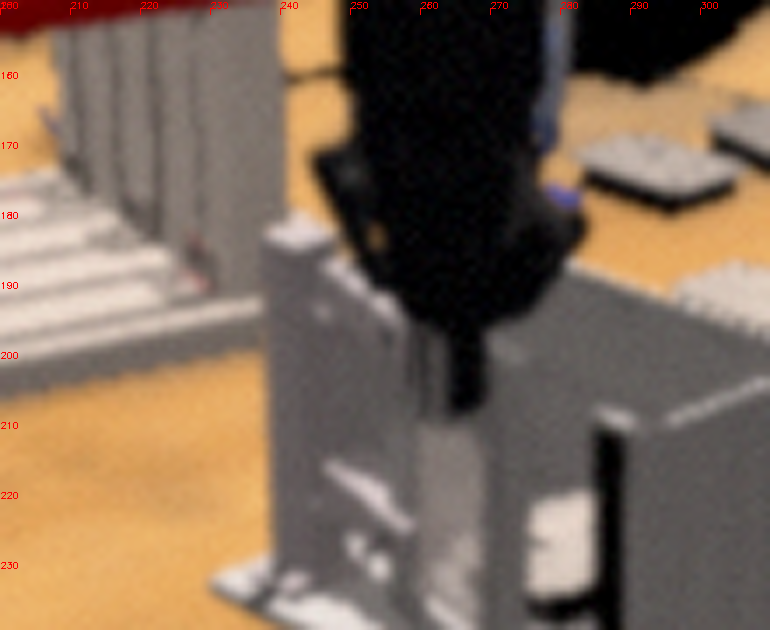

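View pics/t14c.png

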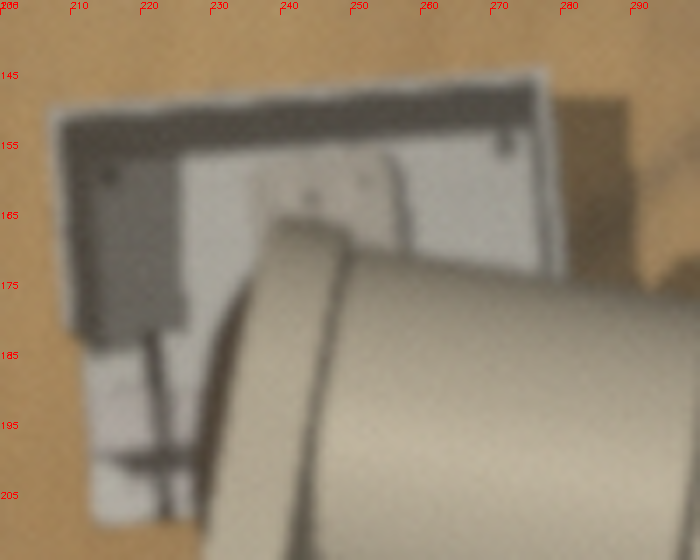

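Emit:
carry_out(
  moves=[
    [-0.15, 0, -0.4, 0, 0, 0],
    [-0.15, 0, -0.4, 0, 0, 0],
    [-0.14, 0, -0.4, 0, 0, 0],
    [-0.1, 0, -0.3, 0, 0, 0],
    [-0.07, 0, -0.3, 0, 0, 0],
    [0, 0, 0, 0, 0, 0],
  ],
)

```text
clock: 22.0
eef_pos: [0.5758, -0.0251, 0.1331]
tcp_rot: [-0.485, -0.515, 0.515, 0.485]
force: [0.2, -0.0, -0.4]
opening: 0.0001
```

Run:
```python
from ov import *
delta([.5832,-.0276,.1335])
s=snap('scene','s15')[:,:,::-1]
c(s,220,160,100,90,7,'s15c',20,240)
```

```text
t 22.0 p [ 0.5758 -0.0251  0.1331] ang 93.45 down [-0.0001 -0.0001 -1.    ] F [ 0.2122 -0.0031 -0.3824] M [ 0.0125  0.0093 -0.0138] op 0.0001
tool cm [-0.29 -0.04 -0.72]
```

View pics/s15c.png

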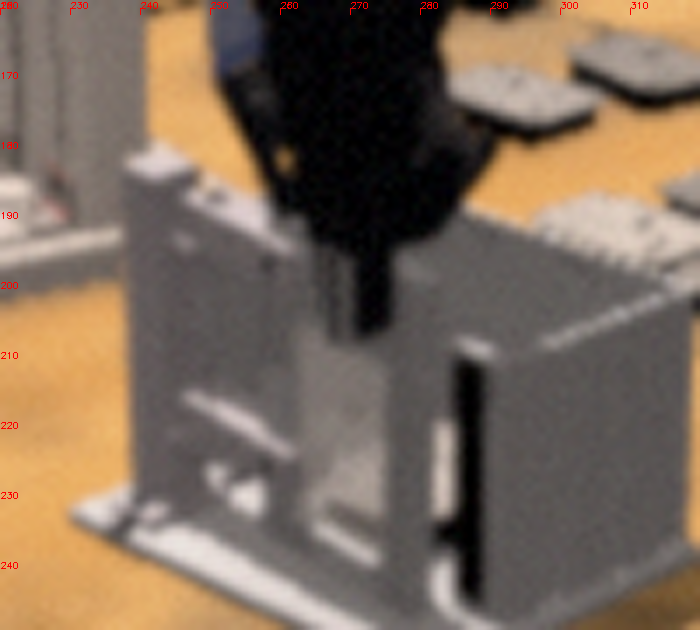

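Emit:
carry_out(
  moves=[
    [-0.06, 0, -0.25, 0, 0, 0],
    [-0.06, 0, -0.25, 0, 0, 0],
    [0, 0, 0, 0, 0, 0],
    [0, 0, 0, 0, 0, 0],
  ],
)

```text
clock: 22.45
eef_pos: [0.5806, -0.026, 0.1332]
tcp_rot: [-0.485, -0.515, 0.515, 0.485]
force: [-0.7, -0.4, -0.1]
opening: 0.0003
```

Emit:
carry_out(
  moves=[
    [-0.05, 0, -0.2, 0, 0, 0],
    [-0.05, 0, -0.2, 0, 0, 0],
    [0, 0, 0, 0, 0, 0],
    [0, 0, 0, 0, 0, 0],
  ],
)

```text
clock: 22.85
eef_pos: [0.5847, -0.0267, 0.1331]
tcp_rot: [-0.485, -0.515, 0.515, 0.485]
force: [0.5, -0.3, -0.5]
opening: -0.0003
```

Run:
```python
from ov import *
st()
s=snap('scene','s16')[:,:,::-1]
c(s,220,160,100,90,7,'s16c',20,240)
```

```text
t 22.85 p [ 0.5847 -0.0267  0.1331] ang 93.45 down [-0.0002 -0.0001 -1.    ] F [ 0.4877 -0.2594 -0.5111] M [-0.0164 -0.0506  0.0333] op -0.0003
```

View pics/s16c.png

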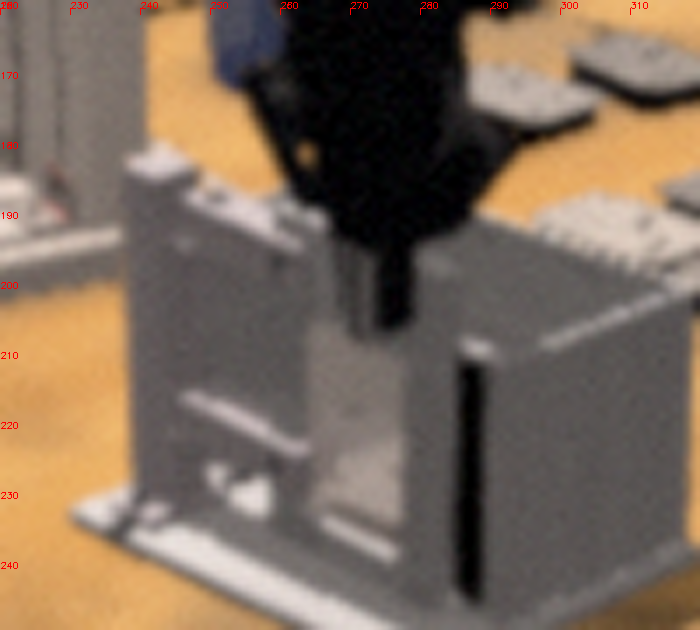

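Emit:
carry_out(
  moves=[
    [-0.03, 0, -0.2, 0, 0, 0],
    [-0.03, 0, -0.2, 0, 0, 0],
    [0, 0, 0, 0, 0, 0],
    [0, 0, 0, 0, 0, 0],
  ],
)

```text
clock: 23.3
eef_pos: [0.5887, -0.0271, 0.1332]
tcp_rot: [-0.485, -0.515, 0.515, 0.485]
force: [-0.5, -0.8, 1.2]
opening: -0.0
```

Emit:
carry_out(
  moves=[
    [-0.02, 0, -0.15, 0, 0, 0],
    [-0.02, 0, -0.15, 0, 0, 0],
    [0, 0, 0, 0, 0, 0],
    [0, 0, 0, 0, 0, 0],
  ],
)

```text
clock: 23.7
eef_pos: [0.5917, -0.0273, 0.1331]
tcp_rot: [-0.485, -0.515, 0.515, 0.485]
force: [0.3, -0.3, 0.3]
opening: -0.0004
```

Run:
```python
from ov import *
st()
s=snap('scene','s17')[:,:,::-1]
c(s,220,160,100,90,7,'s17c',20,240)
```

```text
t 23.7 p [ 0.5917 -0.0273  0.1331] ang 93.45 down [-0.0001 -0.0001 -1.    ] F [ 0.2855 -0.2789  0.281 ] M [-0.0113 -0.0239  0.021 ] op -0.0004
```

View pics/s17c.png

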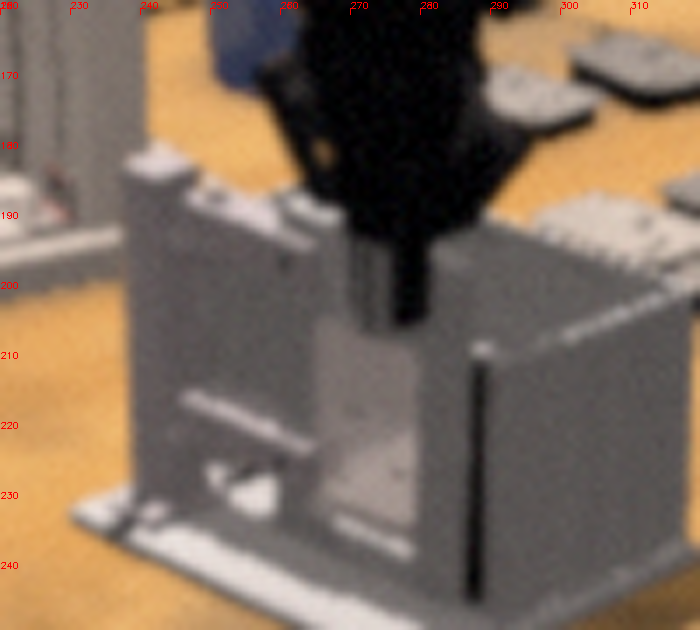

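Emit:
carry_out(
  moves=[
    [-0.02, 0, -0.15, 0, 0, 0],
    [-0.01, 0, -0.15, 0, 0, 0],
    [0, 0, 0, 0, 0, 0],
    [0, 0, 0, 0, 0, 0],
  ],
)

```text
clock: 24.15
eef_pos: [0.5947, -0.0274, 0.1332]
tcp_rot: [-0.485, -0.515, 0.515, 0.485]
force: [-0.2, 0.3, 0.5]
opening: -0.0
```

Emit:
carry_out(
  moves=[
    [0, 0, -0.1, 0, 0, 0],
    [0, 0, -0.1, 0, 0, 0],
    [0, 0, 0, 0, 0, 0],
    [0, 0, 0, 0, 0, 0],
  ],
)

```text
clock: 24.55
eef_pos: [0.5965, -0.0273, 0.1332]
tcp_rot: [-0.485, -0.515, 0.515, 0.485]
force: [-3.9, 0.4, 1.6]
opening: 0.0
```

Run:
```python
from ov import *
st()
s=snap('scene','s18')[:,:,::-1]
c(s,220,160,100,90,7,'s18c',20,240)
```

```text
t 24.55 p [ 0.5965 -0.0273  0.1332] ang 93.45 down [-0.0005 -0.0001 -1.    ] F [-3.947   0.3979  1.5676] M [-0.0182  0.6543 -0.0341] op 0.0
```

View pics/s18c.png

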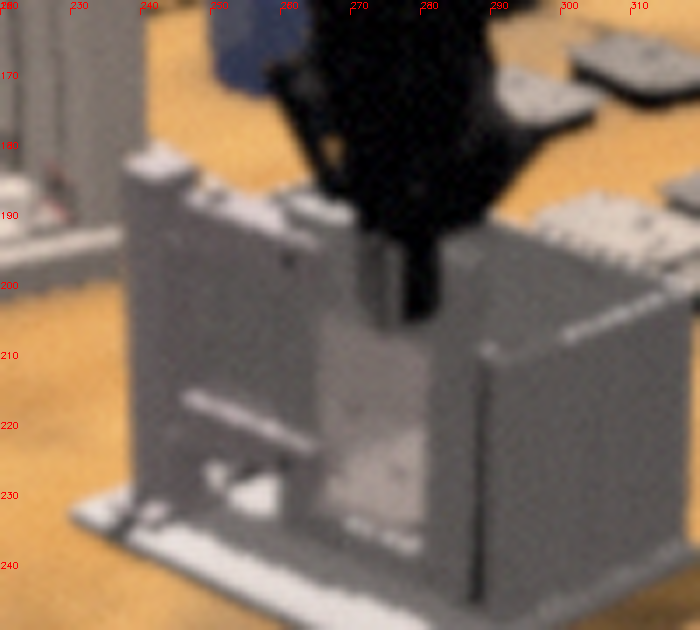

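Contact is about 4 N, so the door's free edge is on the strip. I'll back off gently.

Emit:
carry_out(
  moves=[
    [0, 0, 0.1, 0, 0, 0],
    [0, 0, 0.1, 0, 0, 0],
    [0, 0, 0.3, 0, 0, 0],
    [0, 0, 0.8, 0, 0, 0],
    [0, 0, 1.5, 0, 0, 0],
    [0, 0, 1.5, 0, 0, 0],
    [0, -2, 0, 0, 0, 0],
    [0, -3, 0, 0, 0, 0],
    [0, -3, 0, 0, 0, 0],
    [0, -3, 0, 0, 0, 0],
    [0, -2, 0, 0, 0, 0],
    [0, 0, 0, 0, 0, 0],
  ],
)

```text
clock: 25.8
eef_pos: [0.5541, -0.03, 0.2662]
tcp_rot: [0.486, 0.516, -0.514, -0.483]
force: [-0.4, 0.3, 0.0]
opening: -0.0002
```

Emit:
carry_out(
  moves=[
    [0, 0, 2, 0, 0, 0],
    [0, 0, 3, 0, 0, 0],
    [0, 0, 3, 0, 0, 0],
    [4, 0, 2, 0, 0, 0],
    [4, 0, 0, 0, 0, 0],
    [4, 0, 0, 0, 0, 0],
    [4, 0, 0, 0, 0, 0],
    [4, 0, 0, 0, 0, 0],
    [4, 0, 0, 0, 0, 0],
    [0, 0, 0, 0, 0, 0],
  ],
)

```text
clock: 26.8
eef_pos: [0.4383, 0.2071, 0.2622]
tcp_rot: [-0.483, -0.516, 0.516, 0.484]
force: [0.8, -0.5, 0.4]
opening: 0.0
```

Run:
```python
from ov import *
st()
s=snap('scene','s19')[:,:,::-1];t=snap('top','t19')[:,:,::-1]
c(s,220,160,100,90,7,'s19c',20,240);c(t,200,135,100,80,7,'t19c')
```

```text
t 26.8 p [0.4383 0.2071 0.2622] ang 93.68 down [-0.0012  0.0006 -1.    ] F [ 0.7924 -0.5246  0.4002] M [ 0.0046 -0.0321  0.0179] op 0.0
```

View pics/s19c.png

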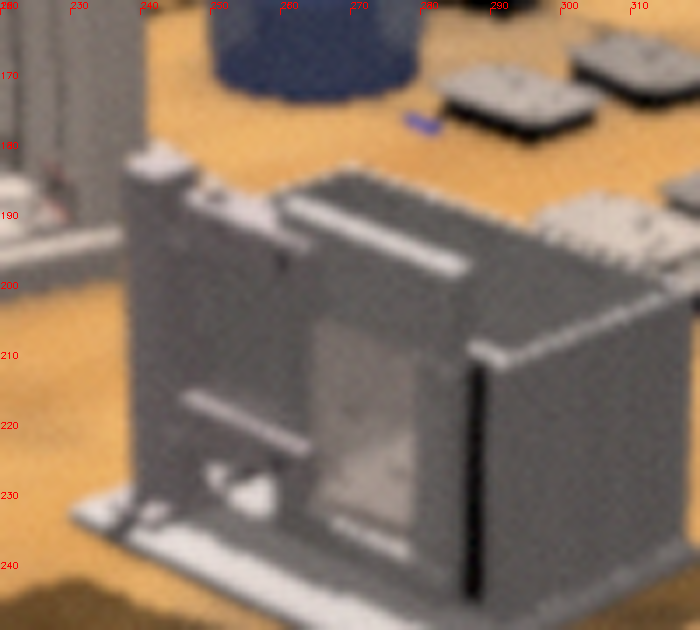

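View pics/t19c.png

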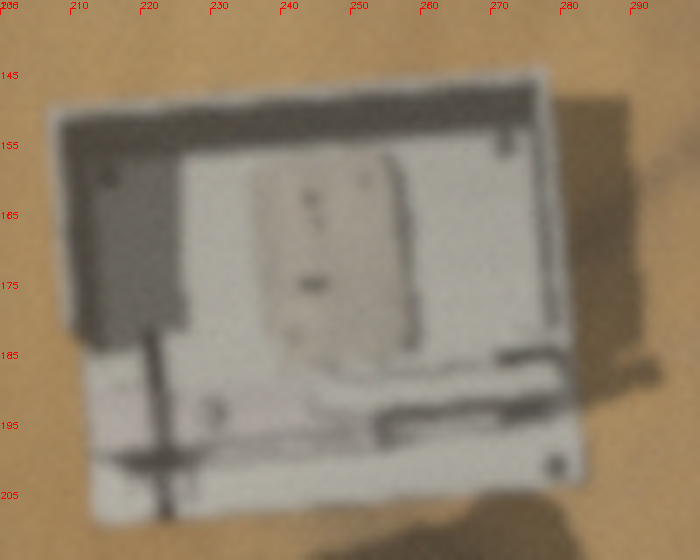

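View pics/s19.png

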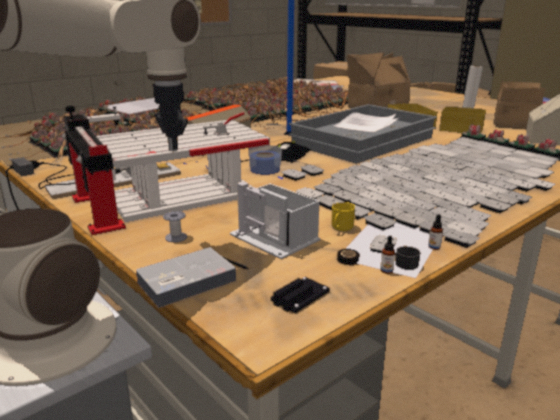

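The rubber seems to have pushed the door back by 2–4 mm: the dark strip at u≈287 is wider than it was under contact. I'll press again, softer, and withdraw slowly.

Emit:
carry_out(
  moves=[
    [-2, 0, -0.9, 0, 0, 0],
    [-4, 0, -1.6, 0, 0, 0],
    [-4, 0, -1.6, 0, 0, 0],
    [-4, 0, -1.6, 0, 0, 0],
    [-4, 0, -1.6, 0, 0, 0],
    [-4, 0, -1.6, 0, 0, 0],
    [-2.4, 0, -1.0, 0, 0, 0],
    [0, 3, 0, 0, 0, 0],
    [0, 3, 0, 0, 0, 0],
    [0, 3, 0, 0, 0, 0],
    [0, 2.8, 0, 0, 0, 0],
    [0, 1, 0, 0, 0, 0],
  ],
)

```text
clock: 28.1
eef_pos: [0.5513, -0.035, 0.1324]
tcp_rot: [-0.484, -0.514, 0.515, 0.486]
force: [-1.0, 0.4, 0.0]
opening: -0.0001
```

Emit:
carry_out(
  moves=[
    [0, 0, 0, 0, 0, 0],
    [0, 0, 0, 0, 0, 0],
  ],
)

```text
clock: 28.3
eef_pos: [0.5533, -0.0345, 0.1365]
tcp_rot: [0.485, 0.515, -0.514, -0.484]
force: [0.2, 0.3, 0.5]
opening: -0.0001
```

Run:
```python
from ov import *
delta([.596,-.0273,.1335])
s=snap('scene','s20')[:,:,::-1]
c(s,220,160,100,90,7,'s20c',20,240)
```

```text
t 28.3 p [ 0.5533 -0.0345  0.1365] ang 93.41 down [ 0.0013 -0.0004 -1.    ] F [0.1824 0.3068 0.518 ] M [-0.0007  0.0338  0.009 ] op -0.0001
tool cm [ 0.47  0.3  -4.3 ]
```

View pics/s20c.png

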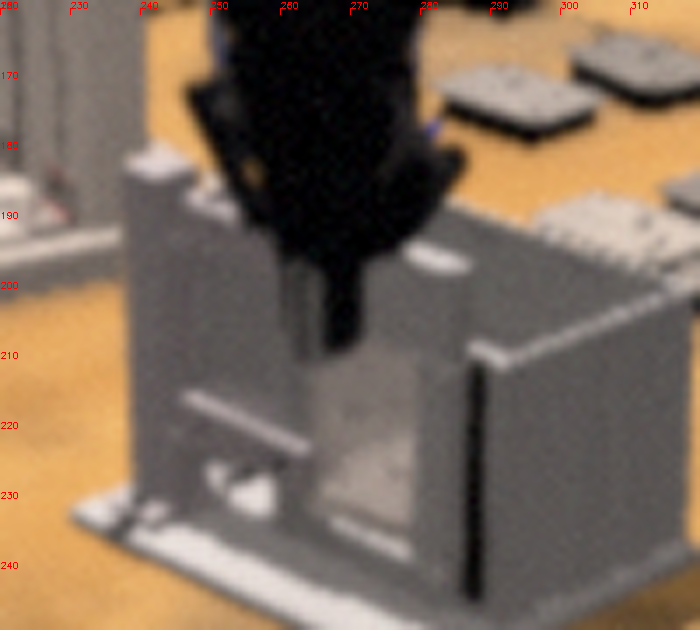

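Emit:
carry_out(
  moves=[
    [0.2, 0, -1.2, 0, 0, 0],
    [0.2, 0, -1.2, 0, 0, 0],
    [0, 0, -0.8, 0, 0, 0],
    [0, 0, -0.3, 0, 0, 0],
    [0, 0, -0.15, 0, 0, 0],
    [0, 0, -0.1, 0, 0, 0],
    [0, 0, -0.1, 0, 0, 0],
    [0, 0, -0.1, 0, 0, 0],
    [0, 0, -0.1, 0, 0, 0],
    [0, 0, -0.1, 0, 0, 0],
    [0, 0, 0, 0, 0, 0],
    [0, 0, 0, 0, 0, 0],
  ],
)

```text
clock: 29.55
eef_pos: [0.5942, -0.0274, 0.1352]
tcp_rot: [-0.485, -0.515, 0.515, 0.485]
force: [-0.8, 0.6, 0.3]
opening: -0.0002
```

Emit:
carry_out(
  moves=[
    [0, 0, -0.05, 0, 0, 0],
    [0, 0, -0.05, 0, 0, 0],
    [0, 0, 0, 0, 0, 0],
  ],
)

```text
clock: 29.85
eef_pos: [0.5953, -0.0274, 0.1352]
tcp_rot: [-0.485, -0.515, 0.515, 0.485]
force: [-0.0, -1.2, 0.6]
opening: 0.0002
```

Run:
```python
from ov import *
st()
```

```text
t 29.85 p [ 0.5953 -0.0274  0.1352] ang 93.45 down [ 0.     -0.0001 -1.    ] F [-0.0234 -1.1775  0.6175] M [0.0333 0.0237 0.0001] op 0.0002
```

Emit:
carry_out(
  moves=[
    [0, 0, -0.03, 0, 0, 0],
    [0, 0, -0.03, 0, 0, 0],
    [0, 0, 0, 0, 0, 0],
  ],
)

```text
clock: 30.15
eef_pos: [0.5958, -0.0273, 0.1352]
tcp_rot: [-0.485, -0.515, 0.515, 0.485]
force: [0.9, -0.4, 0.1]
opening: 0.0
```

Emit:
carry_out(
  moves=[
    [0, 0, -0.03, 0, 0, 0],
    [0, 0, 0, 0, 0, 0],
  ],
)

```text
clock: 30.35
eef_pos: [0.5961, -0.0273, 0.1352]
tcp_rot: [-0.485, -0.515, 0.515, 0.485]
force: [-0.5, 0.9, -1.2]
opening: 0.0001
```

Emit:
carry_out(
  moves=[
    [0, 0, -0.03, 0, 0, 0],
    [0, 0, 0, 0, 0, 0],
  ],
)

```text
clock: 30.55
eef_pos: [0.5963, -0.0273, 0.1352]
tcp_rot: [-0.485, -0.515, 0.515, 0.485]
force: [-2.1, 0.1, 1.2]
opening: 0.0002
```

Run:
```python
from ov import *
st()
s=snap('scene','s21')[:,:,::-1]
c(s,220,160,100,90,7,'s21c',20,240)
```

```text
t 30.55 p [ 0.5963 -0.0273  0.1352] ang 93.45 down [-0.0004 -0.0001 -1.    ] F [-2.102   0.1257  1.1816] M [0.037  0.3403 0.0149] op 0.0002
```

View pics/s21c.png

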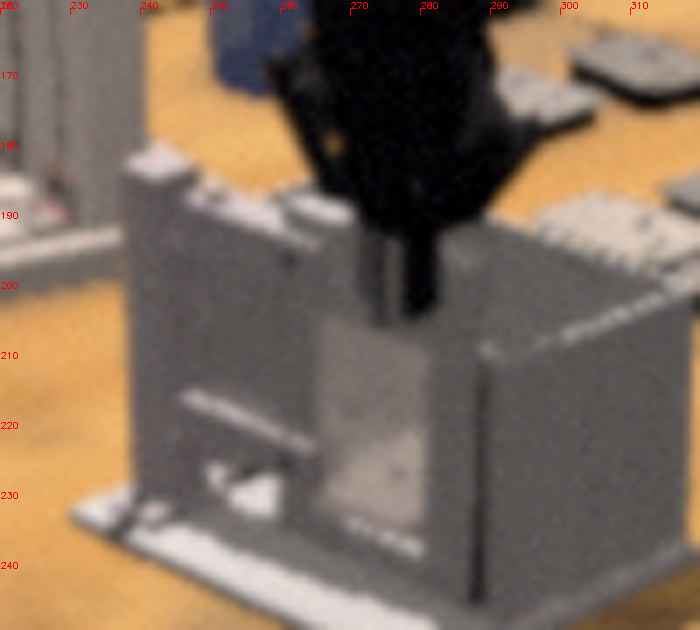

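Emit:
carry_out(
  moves=[
    [0, 0, 0.01, 0, 0, 0],
    [0, 0, 0.01, 0, 0, 0],
    [0, 0, 0.01, 0, 0, 0],
    [0, 0, 0.01, 0, 0, 0],
    [0, 0, 0.01, 0, 0, 0],
    [0, 0, 0.01, 0, 0, 0],
    [0, 0, 0.01, 0, 0, 0],
    [0, 0, 0.01, 0, 0, 0],
    [0, 0, 0.01, 0, 0, 0],
    [0, 0, 0.01, 0, 0, 0],
    [0, 0, 0.01, 0, 0, 0],
    [0, 0, 0.01, 0, 0, 0],
  ],
)

```text
clock: 31.8
eef_pos: [0.5952, -0.0273, 0.1352]
tcp_rot: [-0.485, -0.515, 0.515, 0.485]
force: [1.0, 0.6, 0.3]
opening: -0.0003
```

Emit:
carry_out(
  moves=[
    [0, 0, 0.02, 0, 0, 0],
    [0, 0, 0.02, 0, 0, 0],
    [0, 0, 0.04, 0, 0, 0],
    [0, 0, 0.06, 0, 0, 0],
    [0, 0, 0.1, 0, 0, 0],
    [0, 0, 0.2, 0, 0, 0],
    [0, 0, 0.5, 0, 0, 0],
    [0, 0, 1, 0, 0, 0],
    [0, 0, 1, 0, 0, 0],
    [0, 0, 0, 0, 0, 0],
  ],
)

```text
clock: 32.8
eef_pos: [0.5646, -0.0291, 0.1354]
tcp_rot: [-0.485, -0.515, 0.515, 0.485]
force: [0.5, -0.0, -0.1]
opening: 0.0002
```

Run:
```python
from ov import *
st()
s=snap('scene','s22')[:,:,::-1]
c(s,220,160,100,90,7,'s22c',20,240)
```

```text
t 32.8 p [ 0.5646 -0.0291  0.1354] ang 93.44 down [-0.0001 -0.0001 -1.    ] F [ 0.5469 -0.0098 -0.1282] M [ 0.0048 -0.0521  0.0088] op 0.0002
```

View pics/s22c.png

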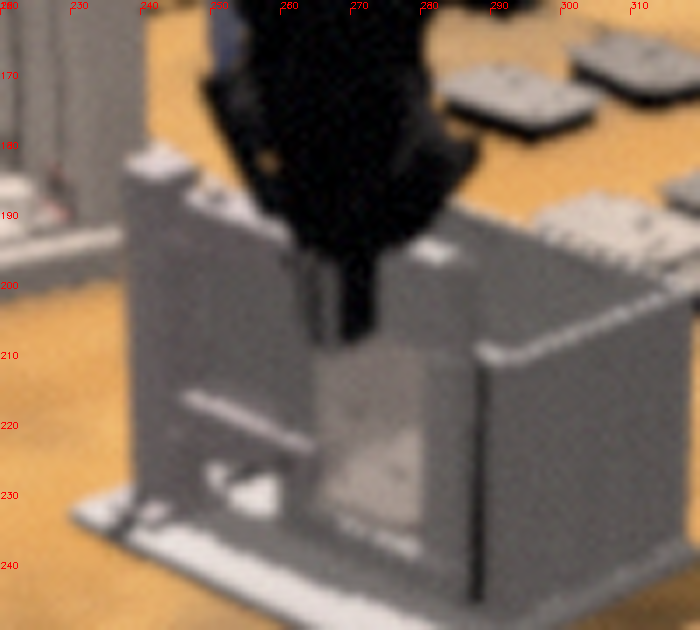

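Run:
```python
from ov import *
s=snap('scene','s23')
for f in('s18','s21','s22','s23','s19','s17'):
    im=cv2.imread(f'pics/{f}.png').mean(2); p=im[216:240,280:296].mean(0); print(f,p.round(0), 'dark',((100-p).clip(0)).sum().round(0))
# predicted edge positions for door yaw at shut
for psi in (5,6,7,7.6,8):
    a=np.radians(psi); pts=[]
    for fx in(-.006,.006):
        x=.5965+fx*np.cos(a)+.131*np.sin(a); y=.0849+fx*np.sin(a)-.131*np.cos(a); pts.append([x,y,.09])
    print(psi,proj('scene',pts)[:,0])
```

```text
s18 [120. 103.  96.  94.  95.  95.  93.  84.  68.  78.  89.  94.  94.  94.
  94.  95.] dark 139.0
s21 [120. 103.  96.  95.  94.  94.  93.  83.  68.  77.  89.  93.  94.  95.
  94.  94.] dark 141.0
s22 [117. 106. 103. 101. 100.  96.  89.  72.  57.  75.  89.  94.  95.  95.
  94.  95.] dark 150.0
s23 [117. 106. 102. 101.  99.  96.  89.  72.  57.  75.  89.  94.  94.  95.
  94.  95.] dark 150.0
s19 [104. 101.  99.  97.  93.  86.  65.  37.  41.  74.  90.  93.  93.  93.
  93.  93.] dark 251.0
s17 [99. 95. 95. 94. 94. 91. 78. 52. 45. 74. 89. 93. 94. 95. 94. 94.] dark 224.0
5 [283.22923655 286.36859095]
6 [283.85407721 286.92756564]
7 [284.46673009 287.47347219]
7.6 [284.82839588 287.79468173]
8 [285.06701362 288.00616299]
```

Emit:
carry_out(
  moves=[
    [-0.4, 0, 0.5, 0, 0, 0],
    [-0.35, 0, 0, -0.05, 0, 0],
    [0, 0, 0, -0.05, 0, 0],
    [0, 1.2, 0, 0, 0, 0],
    [0, 1.5, 0, 0, 0, 0],
    [0, 0.7, 0, 0, 0, 0],
    [0, 0, 0, 0, 0, 0],
    [0, 0, 0, 0, 0, 0],
  ],
)

```text
clock: 33.7
eef_pos: [0.5648, -0.0367, 0.1013]
tcp_rot: [0.508, 0.54, -0.489, -0.46]
force: [-0.0, -1.0, -0.2]
opening: -0.0001
```

Run:
```python
from ov import *
delta([.592,-.036,.101])
s=snap('scene','s24')[:,:,::-1]
c(s,220,160,100,90,7,'s24c',20,240)
```

```text
t 33.7 p [ 0.5648 -0.0367  0.1013] ang 93.46 down [ 0.0988  0.0059 -0.9951] F [-0.0494 -0.9519 -0.1684] M [-0.0586  0.0854 -0.0623] op -0.0001
tool cm [-0.09  0.3  -2.7 ]
```

View pics/s24c.png

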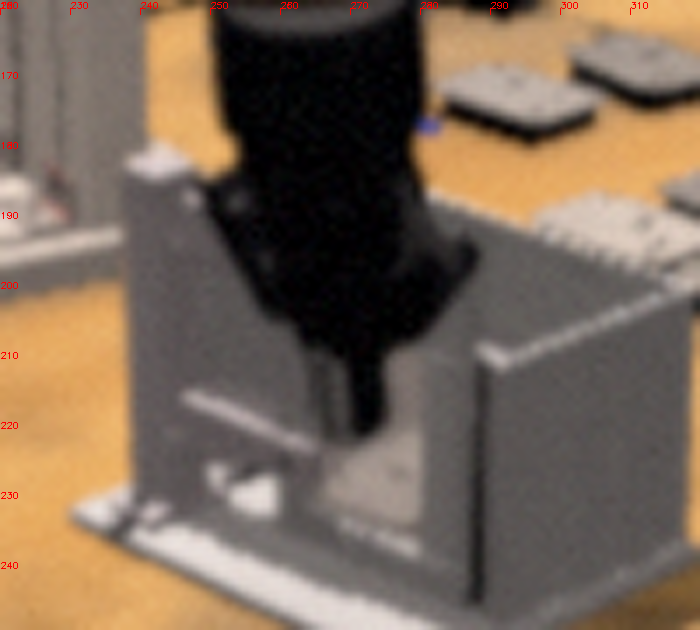

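Emit:
carry_out(
  moves=[
    [0, 0.1, -1.0, 0, 0, 0],
    [0, 0.1, -0.8, 0, 0, 0],
    [0, 0.03, -0.3, 0, 0, 0],
    [0, 0.01, -0.1, 0, 0, 0],
    [0, 0.01, -0.1, 0, 0, 0],
    [0, 0.01, -0.1, 0, 0, 0],
    [0, 0.01, -0.1, 0, 0, 0],
    [0, 0, 0, 0, 0, 0],
  ],
)

```text
clock: 34.55
eef_pos: [0.5898, -0.0352, 0.1012]
tcp_rot: [0.508, 0.54, -0.488, -0.46]
force: [-0.4, 0.5, 0.3]
opening: 0.0002
```

```bash
cat > chk.py <<'E'
from ov import *
import sys
st(); s=snap('scene',sys.argv[1])
im=s.astype(float).mean(2); p=im[222:240,280:296].mean(0); print(p.round(0),(94-p[4:12]).clip(0).sum().round())
for f in('s21','s22','s18'):
    p=cv2.imread(f'pics/{f}.png').mean(2)[222:240,280:296].mean(0); print(f,p.round(0),(94-p[4:12]).clip(0).sum().round())
E
python3 chk.py s25
```

```text
t 34.55 p [ 0.5898 -0.0352  0.1012] ang 93.45 down [ 0.0997  0.0059 -0.995 ] F [-0.4029  0.4866  0.3428] M [ 0.0167  0.0773 -0.0137] op 0.0002
[115. 102.  98.  97.  97.  94.  88.  68.  54.  76.  89.  93.  94.  94.
  94.  94.] 97.0
s21 [123. 104.  96.  95.  94.  94.  93.  82.  66.  78.  89.  94.  94.  94.
  94.  95.] 63.0
s22 [118. 106. 103. 101. 100.  95.  87.  68.  54.  75.  89.  94.  95.  95.
  95.  95.] 97.0
s18 [122. 104.  96.  95.  95.  95.  92.  82.  66.  79.  89.  94.  95.  94.
  94.  95.] 62.0
```

Emit:
carry_out(
  moves=[
    [0, 0.005, -0.05, 0, 0, 0],
    [0, 0.005, -0.05, 0, 0, 0],
    [0, 0.005, -0.05, 0, 0, 0],
    [0, 0.005, -0.05, 0, 0, 0],
    [0, 0.005, -0.05, 0, 0, 0],
    [0, 0.005, -0.05, 0, 0, 0],
    [0, 0, 0, 0, 0, 0],
  ],
)

```text
clock: 35.3
eef_pos: [0.5928, -0.035, 0.1012]
tcp_rot: [0.508, 0.54, -0.489, -0.46]
force: [0.3, 0.2, -0.4]
opening: 0.0
```

```bash
python3 chk.py s26|head -3
```

```text
t 35.3 p [ 0.5928 -0.035   0.1012] ang 93.45 down [ 0.0996  0.0059 -0.995 ] F [ 0.2956  0.2454 -0.3672] M [0.0267 0.0421 0.0346] op 0.0
[110.  98.  96.  96.  96.  93.  87.  67.  53.  75.  89.  93.  94.  94.
  94.  95.] 99.0
```

Emit:
carry_out(
  moves=[
    [0, 0.005, -0.05, 0, 0, 0],
    [0, 0.005, -0.05, 0, 0, 0],
    [0, 0, 0, 0, 0, 0],
  ],
)

```text
clock: 35.65
eef_pos: [0.5939, -0.0349, 0.1012]
tcp_rot: [0.508, 0.54, -0.488, -0.46]
force: [1.1, 0.1, 1.1]
opening: -0.0001
```

```bash
python3 chk.py s27|head -3
```

```text
t 35.65 p [ 0.5939 -0.0349  0.1012] ang 93.45 down [ 0.0996  0.0059 -0.995 ] F [1.0637 0.0524 1.1391] M [-0.0026  0.0643 -0.0008] op -0.0001
[110.  97.  95.  95.  95.  93.  87.  66.  53.  76.  89.  94.  94.  94.
  94.  95.] 99.0
```

Emit:
carry_out(
  moves=[
    [0, 0.005, -0.05, 0, 0, 0],
    [0, 0.005, -0.05, 0, 0, 0],
    [0, 0, 0, 0, 0, 0],
  ],
)

```text
clock: 36.0
eef_pos: [0.5949, -0.0349, 0.1012]
tcp_rot: [0.508, 0.54, -0.488, -0.46]
force: [-0.3, -0.7, -0.9]
opening: -0.0003
```

```bash
python3 chk.py s28|head -3
```

```text
t 36.0 p [ 0.5949 -0.0349  0.1012] ang 93.45 down [ 0.0996  0.0059 -0.995 ] F [-0.2579 -0.667  -0.8837] M [-0.0113  0.019  -0.026 ] op -0.0003
[110.  98.  95.  94.  95.  93.  88.  67.  54.  75.  89.  93.  94.  94.
  94.  94.] 99.0
```

Emit:
carry_out(
  moves=[
    [0, 0.005, -0.05, 0, 0, 0],
    [0, 0.005, -0.05, 0, 0, 0],
    [0, 0, 0, 0, 0, 0],
  ],
)

```text
clock: 36.35
eef_pos: [0.5959, -0.0348, 0.1012]
tcp_rot: [0.508, 0.54, -0.488, -0.46]
force: [0.5, -0.9, -0.6]
opening: 0.0001
```

```bash
python3 chk.py s29|head -3
```

```text
t 36.35 p [ 0.5959 -0.0348  0.1012] ang 93.45 down [ 0.0996  0.0059 -0.995 ] F [ 0.4783 -0.8835 -0.5522] M [0.0198 0.0999 0.0224] op 0.0001
[112.  98.  95.  94.  94.  93.  88.  71.  56.  75.  89.  94.  94.  94.
  94.  94.] 92.0
```

Emit:
carry_out(
  moves=[
    [0, 0, -0.03, 0, 0, 0],
    [0, 0, -0.03, 0, 0, 0],
    [0, 0, -0.03, 0, 0, 0],
    [0, 0, 0, 0, 0, 0],
  ],
)

```text
clock: 36.8
eef_pos: [0.5968, -0.0348, 0.1013]
tcp_rot: [0.508, 0.54, -0.488, -0.46]
force: [-0.4, 0.6, -0.5]
opening: -0.0004
```

```bash
python3 chk.py s30|head -3
```

```text
t 36.8 p [ 0.5968 -0.0348  0.1013] ang 93.45 down [ 0.0996  0.0059 -0.995 ] F [-0.3588  0.604  -0.4848] M [0.0048 0.1063 0.0137] op -0.0004
[116. 101.  95.  94.  94.  92.  90.  78.  62.  77.  89.  93.  94.  94.
  93.  94.] 78.0
```

Emit:
carry_out(
  moves=[
    [0, 0, -0.02, 0, 0, 0],
    [0, 0, -0.02, 0, 0, 0],
    [0, 0, 0, 0, 0, 0],
  ],
)

```text
clock: 37.15
eef_pos: [0.5971, -0.0348, 0.1013]
tcp_rot: [0.508, 0.54, -0.488, -0.46]
force: [-0.1, 0.6, 0.7]
opening: 0.0001
```

```bash
python3 chk.py s31|head -3
```

```text
t 37.15 p [ 0.5971 -0.0348  0.1013] ang 93.45 down [ 0.0996  0.0059 -0.995 ] F [-0.0723  0.6114  0.748 ] M [ 0.0048  0.1294 -0.0061] op 0.0001
[119. 102.  96.  94.  93.  94.  91.  80.  64.  77.  89.  93.  94.  93.
  94.  94.] 72.0
```

Emit:
carry_out(
  moves=[
    [0, 0, -0.02, 0, 0, 0],
    [0, 0, -0.02, 0, 0, 0],
    [0, 0, 0, 0, 0, 0],
  ],
)

```text
clock: 37.5
eef_pos: [0.5975, -0.0347, 0.1013]
tcp_rot: [0.508, 0.54, -0.489, -0.46]
force: [-1.8, -0.3, 0.7]
opening: 0.0002
```

```bash
python3 chk.py s32|head -3
```

```text
t 37.5 p [ 0.5975 -0.0347  0.1013] ang 93.45 down [ 0.0995  0.0059 -0.995 ] F [-1.7873 -0.2584  0.6745] M [-0.0249  0.1869 -0.0018] op 0.0002
[120. 102.  95.  95.  94.  94.  91.  83.  65.  77.  89.  94.  94.  93.
  93.  94.] 66.0
```

Emit:
carry_out(
  moves=[
    [0, 0, -0.02, 0, 0, 0],
    [0, 0, 0, 0, 0, 0],
  ],
)

```text
clock: 37.75
eef_pos: [0.5976, -0.0347, 0.1013]
tcp_rot: [0.508, 0.54, -0.489, -0.46]
force: [-1.7, 0.4, -0.3]
opening: 0.0001
```

```bash
python3 chk.py s33|head -3
```

```text
t 37.75 p [ 0.5976 -0.0347  0.1013] ang 93.45 down [ 0.0994  0.0059 -0.995 ] F [-1.7114  0.4103 -0.2979] M [ 0.0243  0.2359 -0.0284] op 0.0001
[119. 102.  95.  94.  94.  93.  91.  82.  65.  76.  89.  93.  93.  94.
  95.  94.] 67.0
```

Emit:
carry_out(
  moves=[
    [0, 0, 0.01, 0, 0, 0],
    [0, 0, 0.01, 0, 0, 0],
    [0, 0, 0.01, 0, 0, 0],
    [0, 0, 0.01, 0, 0, 0],
    [0, 0, 0.01, 0, 0, 0],
    [0, 0, 0, 0, 0, 0],
  ],
)

```text
clock: 38.4
eef_pos: [0.5973, -0.0348, 0.1014]
tcp_rot: [0.508, 0.54, -0.488, -0.46]
force: [-1.2, 0.1, 0.7]
opening: 0.0001
```

```bash
python3 chk.py s34|head -3
```

```text
t 38.4 p [ 0.5973 -0.0348  0.1014] ang 93.45 down [ 0.0998  0.0059 -0.995 ] F [-1.2105  0.0518  0.6517] M [-0.0557  0.1443  0.0172] op 0.0001
[120. 102.  95.  94.  94.  94.  91.  81.  64.  78.  89.  93.  93.  93.
  94.  95.] 68.0
```

Emit:
carry_out(
  moves=[
    [0, 0, 0.01, 0, 0, 0],
    [0, 0, 0.01, 0, 0, 0],
    [0, 0, 0.01, 0, 0, 0],
    [0, 0, 0.01, 0, 0, 0],
    [0, 0, 0.01, 0, 0, 0],
    [0, 0, 0.02, 0, 0, 0],
    [0, 0, 0, 0, 0, 0],
  ],
)

```text
clock: 39.15
eef_pos: [0.5965, -0.0348, 0.1013]
tcp_rot: [0.508, 0.54, -0.488, -0.46]
force: [-0.4, 0.1, -0.4]
opening: 0.0002
```

```bash
python3 chk.py s35|head -3
```

```text
t 39.15 p [ 0.5965 -0.0348  0.1013] ang 93.45 down [ 0.0996  0.0059 -0.995 ] F [-0.4227  0.1446 -0.3658] M [-0.0046  0.1001  0.0116] op 0.0002
[116. 100.  94.  94.  94.  93.  89.  76.  61.  75.  89.  94.  94.  93.
  93.  94.] 80.0
```

Emit:
carry_out(
  moves=[
    [0, 0, 0, 0, 0, 0],
    [0, 0, 0, 0, 0, 0],
    [0, 0, 0, 0, 0, 0],
  ],
)

```text
clock: 39.5
eef_pos: [0.5965, -0.0348, 0.1012]
tcp_rot: [0.508, 0.54, -0.489, -0.46]
force: [-0.7, 0.5, 0.2]
opening: 0.0003
```

```bash
python3 chk.py s36|head -3
```

```text
t 39.5 p [ 0.5965 -0.0348  0.1012] ang 93.45 down [ 0.0996  0.0059 -0.995 ] F [-0.704   0.4768  0.1968] M [ 0.0379  0.0628 -0.0323] op 0.0003
[115.  99.  94.  94.  94.  93.  90.  76.  61.  76.  89.  93.  94.  93.
  94.  94.] 80.0
```

Emit:
carry_out(
  moves=[
    [0, 0, 0.01, 0, 0, 0],
    [0, 0, 0.01, 0, 0, 0],
    [0, 0, 0.01, 0, 0, 0],
    [0, 0, 0.01, 0, 0, 0],
    [0, 0, 0.02, 0, 0, 0],
    [0, 0, 0.02, 0, 0, 0],
    [0, 0, 0.02, 0, 0, 0],
    [0, 0, 0.02, 0, 0, 0],
    [0, 0, 0.03, 0, 0, 0],
    [0, 0, 0.05, 0, 0, 0],
    [0, 0, 0, 0, 0, 0],
  ],
)

```text
clock: 40.65
eef_pos: [0.5945, -0.0349, 0.101]
tcp_rot: [0.508, 0.54, -0.488, -0.46]
force: [0.0, -0.0, -0.6]
opening: 0.0003
```

```bash
python3 chk.py s37|head -3
```

```text
t 40.65 p [ 0.5945 -0.0349  0.101 ] ang 93.45 down [ 0.0996  0.0059 -0.995 ] F [ 0.0304 -0.0088 -0.6434] M [-0.0322  0.054   0.0161] op 0.0003
[115. 100.  96.  95.  95.  93.  89.  74.  59.  75.  89.  93.  94.  94.
  95.  94.] 87.0
```

Emit:
carry_out(
  moves=[
    [0, 0.005, -0.05, 0, 0, 0],
    [0, 0.005, -0.05, 0, 0, 0],
    [0, 0.005, -0.05, 0, 0, 0],
    [0, 0, -0.03, 0, 0, 0],
    [0, 0, -0.03, 0, 0, 0],
    [0, 0, -0.03, 0, 0, 0],
    [0, 0, -0.02, 0, 0, 0],
    [0, 0, 0, 0, 0, 0],
    [0, 0, 0, 0, 0, 0],
  ],
)

```text
clock: 41.6
eef_pos: [0.5971, -0.0348, 0.1012]
tcp_rot: [0.508, 0.54, -0.488, -0.46]
force: [0.4, -1.6, 0.2]
opening: -0.0002
```

```bash
python3 chk.py s38|head -3
```

```text
t 41.6 p [ 0.5971 -0.0348  0.1012] ang 93.45 down [ 0.0996  0.0059 -0.995 ] F [ 0.3652 -1.6171  0.1972] M [ 0.0198  0.0896 -0.0088] op -0.0002
[119. 101.  95.  93.  94.  94.  91.  80.  64.  77.  89.  94.  94.  94.
  94.  94.] 69.0
```

Emit:
carry_out(
  moves=[
    [0, 0, 0.005, 0, 0, 0],
    [0, 0, 0.005, 0, 0, 0],
    [0, 0, 0.005, 0, 0, 0],
    [0, 0, 0.005, 0, 0, 0],
    [0, 0, 0.005, 0, 0, 0],
    [0, 0, 0.005, 0, 0, 0],
    [0, 0, 0.01, 0, 0, 0],
    [0, 0, 0.01, 0, 0, 0],
    [0, 0, 0.01, 0, 0, 0],
    [0, 0, 0.01, 0, 0, 0],
    [0, 0, 0.01, 0, 0, 0],
    [0, 0, 0.01, 0, 0, 0],
  ],
)

```text
clock: 42.85
eef_pos: [0.5962, -0.0348, 0.1011]
tcp_rot: [0.508, 0.54, -0.488, -0.46]
force: [0.5, -0.3, 0.0]
opening: 0.0001
```

```bash
python3 chk.py s39|head -3
```

```text
t 42.85 p [ 0.5962 -0.0348  0.1011] ang 93.45 down [ 0.0996  0.0059 -0.995 ] F [ 0.4948 -0.3277  0.0232] M [ 0.0271  0.0087 -0.0012] op 0.0001
[115.  99.  94.  94.  93.  92.  88.  73.  59.  77.  90.  93.  94.  94.
  95.  95.] 87.0
```

Emit:
carry_out(
  moves=[
    [0, 0, 0.03, 0, 0, 0],
    [0, 0, 0.05, 0, 0, 0],
    [0, 0, 0.1, 0, 0, 0],
    [0, 0, 0.2, 0, 0, 0],
    [0, 0, 0, 0, 0, 0],
  ],
)

```text
clock: 43.4
eef_pos: [0.5922, -0.035, 0.1006]
tcp_rot: [0.508, 0.54, -0.489, -0.46]
force: [-0.0, -0.1, 0.3]
opening: 0.0003
```

```bash
python3 chk.py s40|head -3
```

```text
t 43.4 p [ 0.5922 -0.035   0.1006] ang 93.45 down [ 0.0995  0.0059 -0.995 ] F [-0.0455 -0.1271  0.3248] M [-0.0263  0.1235 -0.0309] op 0.0003
[113.  99.  97.  97.  96.  94.  88.  70.  55.  75.  89.  93.  94.  93.
  94.  94.] 94.0
```

Emit:
carry_out(
  moves=[
    [0, 0, 0.5, 0, 0, 0],
    [0, 0, 1.0, 0, 0, 0],
    [0, 0, 1.5, 0, 0, 0],
    [0, -1, 1, 0, 0, 0],
    [0, -2.5, 0, 0, 0, 0],
    [0, -3.5, 0, 0, 0, 0],
    [0, -3.5, 0, 0, 0, 0],
    [0, -3.5, 0, 0, 0, 0],
    [0, -2, 0, 0, 0, 0],
    [0, 0, 2, 0, 0, 0],
    [0, 0, 3, 0, 0, 0],
    [0, 0, 3, 0, 0, 0],
  ],
)

```text
clock: 44.65
eef_pos: [0.4557, -0.043, 0.2474]
tcp_rot: [0.508, 0.54, -0.489, -0.46]
force: [0.2, 0.0, 1.0]
opening: 0.0001
```

Emit:
carry_out(
  moves=[
    [2, 0, 1, 0, 0, 0],
    [4, 0, 0, 0, 0, 0],
    [4, 0, 0, 0, 0, 0],
    [4, 0, 0, 0, 0, 0],
    [4, 0, 0, 0, 0, 0],
    [4, 0, 0, 0, 0, 0],
    [2, 0, 0, 0, 0, 0],
    [0, 0, 0, 0, 0, 0],
    [0, 0, 0, 0, 0, 0],
  ],
)

```text
clock: 45.55
eef_pos: [0.4324, 0.1957, 0.2466]
tcp_rot: [0.508, 0.54, -0.489, -0.46]
force: [0.0, -0.3, -0.2]
opening: -0.0
```

```bash
python3 chk.py s41
python3 - <<'E'
from ov import *
s=snap('scene','s42')[:,:,::-1];t=snap('top','t42')[:,:,::-1]
best=[]
D=leaf([.5963,.0849,.024],7)
c(s,220,160,100,90,7,'s42c',20,240);c(s,220,160,100,90,7,'s42o',20,240,pl('scene',D));c(t,200,135,100,80,7,'t42c')
E
```

```text
t 45.55 p [0.4324 0.1957 0.2466] ang 93.52 down [ 0.0993  0.0057 -0.995 ] F [ 0.0259 -0.2552 -0.2451] M [-0.0506  0.0795  0.0128] op -0.0
[119. 105. 100.  99.  97.  94.  86.  69.  56.  74.  88.  92.  92.  93.
  92.  93.] 99.0
s21 [123. 104.  96.  95.  94.  94.  93.  82.  66.  78.  89.  94.  94.  94.
  94.  95.] 63.0
s22 [118. 106. 103. 101. 100.  95.  87.  68.  54.  75.  89.  94.  95.  95.
  95.  95.] 97.0
s18 [122. 104.  96.  95.  95.  95.  92.  82.  66.  79.  89.  94.  95.  94.
  94.  95.] 62.0
```

View pics/s42c.png

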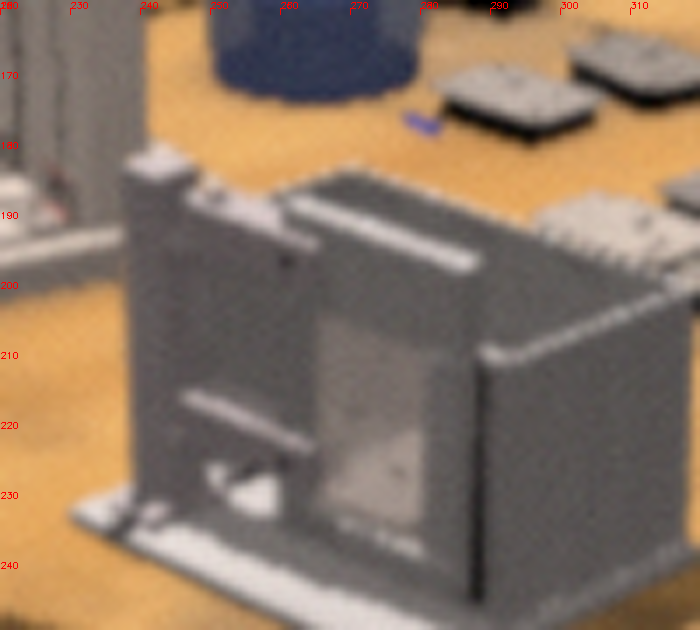

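View pics/s42o.png

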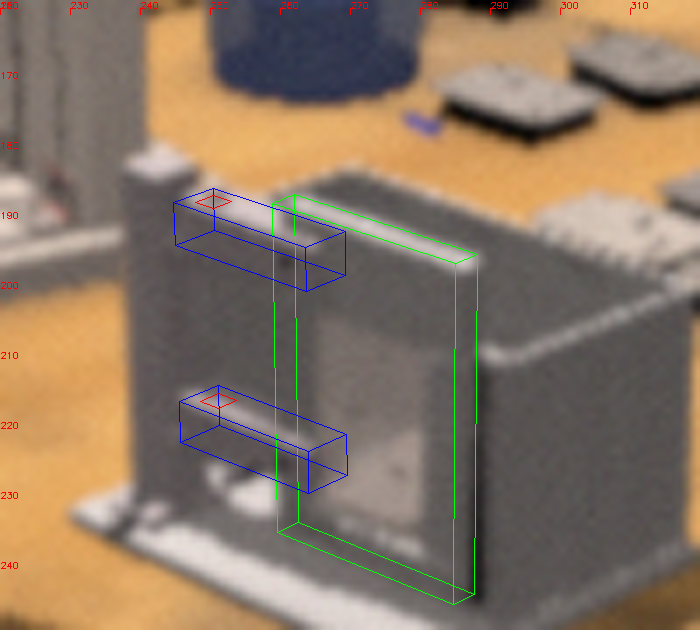

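View pics/t42c.png

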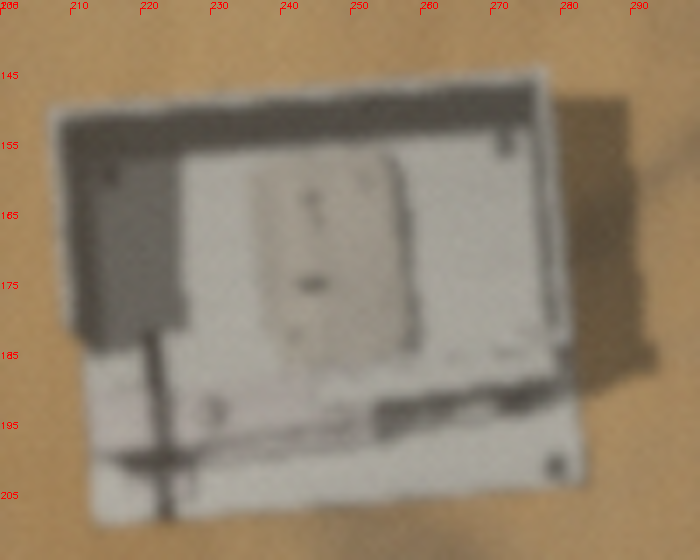

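Emit:
carry_out(
  moves=[
    [0, 0, 0, 0, 0, 0],
    [0, 0, 0, 0, 0, 0],
    [0, 0, 0, 0, 0, 0],
    [0, 0, 0, 0, 0, 0],
    [0, 0, 0, 0, 0, 0],
    [0, 0, 0, 0, 0, 0],
    [0, 0, 0, 0, 0, 0],
    [0, 0, 0, 0, 0, 0],
    [0, 0, 0, 0, 0, 0],
    [0, 0, 0, 0, 0, 0],
  ],
)

```text
clock: 46.7
eef_pos: [0.4329, 0.1958, 0.2469]
tcp_rot: [0.508, 0.54, -0.489, -0.46]
force: [-0.1, 0.2, -0.4]
opening: -0.0
```

```bash
python3 chk.py s43|head -3
python3 - <<'E'
import cv2,numpy as np
g=lambda f:cv2.imread(f'pics/{f}.png').astype(np.float32).mean(2)[185:245,255:290]
a=g('s41')
for f in('s41','s42','s43','s19','s22','s18'):
    # subpixel shift of stile/window right boundary via window-edge profile
    p=cv2.imread(f'pics/{f}.png').mean(2)[218:232,272:286].mean(0); print(f,p.round(0))
E
```

```text
t 46.7 p [0.4329 0.1958 0.2469] ang 93.45 down [ 0.0996  0.0059 -0.995 ] F [-0.0584  0.2426 -0.4316] M [-0.0534  0.0354 -0.0209] op -0.0
[119. 105. 101. 100.  98.  94.  87.  69.  56.  75.  88.  92.  93.  92.
  92.  93.] 98.0
s41 [137. 139. 139. 137. 137. 137. 140. 136. 120. 105. 100.  99.  97.  94.]
s42 [137. 139. 138. 137. 136. 137. 140. 137. 119. 105. 100.  99.  98.  95.]
s43 [136. 138. 138. 137. 136. 138. 140. 136. 119. 105. 100. 100.  98.  95.]
s19 [137. 139. 139. 137. 137. 137. 131. 115. 104. 101. 100.  98.  93.  86.]
s22 [139. 141. 140. 140. 139. 141. 143. 138. 120. 107. 102. 101. 101.  96.]
s18 [139. 140. 141. 140. 139. 140. 143. 140. 125. 105.  96.  94.  95.  95.]
```

Run:
```python
from h import *
a=cv2.imread('pics/scene0.png').astype(np.float32).mean(2);b=cv2.imread('pics/s43.png')[:,:,::-1].astype(np.float32).mean(2)
ta=cv2.imread('pics/top0.png').astype(np.float32).mean(2);tb=cv2.imread('pics/t42.png').astype(np.float32).mean(2)
for n,A,B,(x,y,w,h) in(('spool',a,b,(162,206,30,40)),('bottles',a,b,(375,212,75,65)),('module top',ta,tb,(232,153,30,32)),('bottles top',ta,tb,(345,70,30,95))):
    print(n,cv2.phaseCorrelate(A[y:y+h,x:x+w].copy(),B[y:y+h,x:x+w].copy()))
print(ctrl.sign_off())
```

```text
spool ((-0.10240499130948955, -0.001489240975473649), 0.9512872234980265)
bottles ((0.4870979482977944, 0.013332528042255376), 0.996158895139341)
module top ((-0.07999964040216412, -0.10602147285085195), 1.0081135471661886)
bottles top ((-0.04082410460511987, 0.04731418886485983), 1.0670718457963733)
the job is handed in; nothing more can be done
None
```

I hung the guard door on both pins, let go, swung it shut and handed the job in at about 47 s. The last pictures show it shut and still, but they can't rule out a gap of under 1 mm at the rubber strip.

- **Seating:** I felt for the pins about 9 mm toward −x of nominal. A light side contact of about 2 N cleared after a 0.7 mm shift. The door then went down freely until its lower edge measured 24 mm, with about 6 N of resting force. I let go there.
- **Shutting:** The first push met the strip at about 4 N, and the door sprang back a few mm when I withdrew. I pressed it again more gently (about 2 N or less) and backed off slowly each time.
- **At the strip:** The door's edge ended within roughly 1 mm of where it was when pressed against the strip. It did not move over the last second I watched, with the robot clear of everything.
- **Bystanders:** Before/after comparison put the spool and module shifts at about 0.1 px. For the bottles the two views disagreed: about 0.05 px from above, but 0.5 px sideways in the scene view. The arm never went near them, so I take that as an image artefact.

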